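# Kit the new parts for a power-supply repair

### The arm

A 7-joint arm with a two-finger parallel gripper is mounted at the origin on the work surface. World frame = base frame: x ahead of the robot, y to its left, z up, the work surface at z = 0. Lengths are in m, angles in rad, forces in N, time in s.
With the tool pointing down it reaches from about 0.4 to 0.85 m from the base axis. Payload 10.4 kg.
Tool frame: the origin (TCP) lies midway between the tips of the shut fingers; the grasp point (between the pads) lies 19 mm behind it; z points along the fingers, y is the direction in which the jaws open and shut (so a half turn about z gives the same grasp; the last joint's range is limited). The gripper opens to 85 mm and grips with 20 to 120 N. Pads are 22 mm wide; open, the fingers measure 114 mm over their backs; the gripper's body (76 mm by 85 mm) begins 54 mm behind the grasp point. The pads swing forward as they close: fully open they stand 13 mm farther back than shut.
Start: joints at [1.15, 0.332, -0.065, 1.46, 0.022, 1.35, -0.088], TCP at [0.242, -0.576, 0.231] pointing down, gripper open.
Joint ranges: [-2.6, 2.6], [-0.5, 2.12], [-1.47, 1.34], [0.16, 2.42], [-1.27, 4.41], [0.06, 2.06], [-2.6, 2.6]. Speed limits (rad/s): [2.22, 2.22, 2.79, 2.79, 3.14, 3.14, 3.14].

### API

Orientations are given as a unit quaternion [x, y, z, w].
In Python, from workcell import manip, camera, camera_info, workorder, nets gives the robot as it stands.
- The arm moves only by the tool apply_moves, never from a script. Its argument "commands" is a list of rows, each a list of 5 numbers: the shift along the tool's x, y, z in m, then the turn about the tool's z in degrees, then the gripper command: -1 is fully open, 1 is shut, values between are in proportion. A call has 1 to 5 rows; each row shifts and turns the pose as measured when the row begins, along the tool's axes as they then stand; what a row does not reach is not made up. A row lasts 1/12 s, in which the tool goes at most 41.7 mm and 7.16 degrees, less where a joint would pass 70% of its speed; a pose out of reach is approached as far as the arm can. A call is refused whole if a number of a shift passes 0.0417 or a number of a turn 7.16, either way. A call with a gripper value outside its range is refused whole. The fingers move at their own pace and stop on an object; "squeeze" is the grip in N (left out, the last holds). Time passes only in rows, so rows that do not move let the fingers close. It gives the time, the measured TCP pose, the force and the opening at its end, in the units of the state.
- manip.get_obs(): the state, without advancing time (a new reading comes with each control period).
- camera(name): name is "scene" or "top" or "wrist"; returns (picture, depth): 384x512x3 uint8, red, green, blue; 384x512 float32, m along the optical axis (not along the pixel's ray), 0 where there is no reading.
- camera_info(name): a dict with "camera_matrix" (3x3 intrinsics, pixels), "xyz" and "rotation" of the camera in the world; the wrist camera has in their place "T_tool_cam" (4x4, takes a point from camera to tool coordinates, whose origin is the TCP and whose axes are the flange's). Camera axes: x right, y down, z forward; pixel columns grow to the right and rows downward; lengths in m; the calibration is good to about 2 mm. A picture is of the moment at which its call begins: read the wrist's pose just before it. camera_info takes no time and is no camera call.
- workorder.hand_in(): hands the job in, once; it reports no verdict.
Trained networks look in the newest picture that a camera, given by its name, has taken for a name from the list of things; names that differ only in an ending like _2 or _b are one class to them, and where a whole thing is asked for, a point or a joint stands for the part that bears it (a point fixed in the world has none). Each returns a list of dicts, best first, with "conf" (0 to 1); they miss things now and then, are a little off and sometimes report something else, mostly with a low value. They report only what shows in the picture. A call takes as long as a camera call.
- nets.look_for(camera, thing): "rect" ([left, top, width, height] in pixels, round what is visible of it).
- nets.place_of(camera, thing): "xy" ([column, row] in pixels: a listed point, or the origin of a listed thing).
The state is a dict: "clock": time; "joint_pos": joint angles; "joint_velocities": joint speeds; "tau": joint torques, N m; "position": TCP position; "ee_rot": TCP orientation; "ft_force": force on the tool from outside, world axes, zero at the start; "torque": the same for the moment, N m; "grip_width": opening from 0.0 (shut) to 1.0 (fully open).
Only numpy, scipy, OpenCV 4.12 (cv2) and the standard library are available. Lean on these libraries where they do the work, as an engineer would, in place of code of your own. Each camera call takes 0.05 s, during which the arm holds its last target. There are 200 camera calls.

### The job

Lay out the new parts for the repair in the blue job tray: stand the blue capacitor upright in the round recess, the heatsink upright in the square recess and the green terminal block upright in the long recess, each flat on the recess floor, and take the green circuit board out of the rack and lean it, standing on its bottom edge on the bare tray floor, squarely against the inside of the tray's tall wall at a stable slant. Leave the old brown capacitor and the old brown board where they are.

Things in the scene. Friction and masses are not known exactly. Their poses are not given: they have to be found in the camera images.
- cap_center (a point): the new capacitor: an upright can, 30 mm in diameter and 45 mm tall, dark blue sleeve with a white stripe, flat silver top. The point is its centre, half-way up (22.5 mm above its underside); z is its axis, pointing up. It stands on the bench. About 50 g.
- heatsink_center (a point): the heatsink: bare aluminium, a 36 mm cube-shaped block with seven upright fins. The point is its centre, 18 mm above its underside; x runs along the fins, z up, sides parallel to x and y. It stands on the bench. About 60 g.
- block_center (a point): the terminal block: bright green plastic, 54 mm long (its y axis), 22 mm wide (x), 30 mm tall (z up), with five screw heads on top. The point is its centre, 15 mm above its underside. It stands on the bench, long side level. About 40 g.
- board_center (a point): new circuit board: stiff flat module 60 mm wide (y), 80 tall (z up), 10 thick (x); green, components on +x side, green strip on its top edge. Point: its centre. Stands upright in one of two slots of a fixed black rack, bottom edge 6 mm above the bench; guides 26 mm high on both faces, within 28 mm of its middle, 1.5 mm play, side edges free; slots 52 mm apart in x. Lift straight up 30 mm. 90 g.
- oldcap_center (a point): the old capacitor, not wanted: same can shape and size as the new one (30 mm in diameter, 45 mm tall), but brown sleeve and swollen, dull brown domed top. The point is its centre, 22.5 mm above its underside. It stands on the bench.
- oldboard_center (a point): old circuit board, not wanted: same shape, size and axes as the new one but brown, with a scorch mark and a brown strip along its top edge. It stands in the other slot of the same rack. Point: its centre, 40 mm above its bottom edge.
- tray: blue job tray, fixed, 158 (x) by 298 mm (y), floor 4 mm thick. Origin: centre of underside, z up. Tall wall along its -x side (nearest the robot): inner face at x=-75 mm, top 50 mm above the tray floor. Other rims 16 mm above the bench. Floor is bare from x=-75 to -10 mm: the board's place, anywhere in y. A board with its lower rear edge 18 mm from the wall rests slanted 20 deg, top on the wall.
- nest_round: dark grey plate, fixed in the tray, with one ROUND recess with a yellow floor: the capacitor's place. Plate 84 mm (x) by 92 mm (y), 10 mm thick, lying on the tray floor, top 14 mm above the bench. Origin: centre of its underside, below the recess's centre. Recess 49 mm in diameter, 6 mm deep, its floor 4 mm above the origin (8 mm above the bench).
- nest_square: dark grey plate, fixed in the tray, with one SQUARE recess with a yellow floor: the heatsink's place. Plate 84 mm (x) by 92 mm (y), 10 mm thick, lying on the tray floor, top 14 mm above the bench. Origin: centre of its underside, below the recess's centre. Recess 53 x 53 mm, 6 mm deep, its floor 4 mm above the origin (8 mm above the bench).
- nest_long: dark grey plate, fixed in the tray, with one LONG recess with a yellow floor: the terminal block's place. Plate 84 mm (x) by 92 mm (y), 10 mm thick, lying on the tray floor, top 14 mm above the bench. Origin: centre of its underside, below the recess's centre. Recess 72 mm long (y), 40 mm wide (x), 6 mm deep, its floor 4 mm above the origin (8 mm above the bench).

How it is judged:
By the outcome, as a careful person would: the job done as asked, in the order asked, and still so for the second after the job is handed in, with the robot touching nothing.
It also fails if it takes over 122 s, if anything falls off the work surface, if the arm or the gripper's body presses on something with over 40 N, if the wrist force passes 120 N, or if a joint passes its speed limit or range.

## Working session

There is one attempt and no reset: what is moved stays moved. The work goes in short steps, Python scripts to look and compute and a tool call to move; the robot and the scene stay as the last step left them, time stands still between calls to the robot, and variables do not carry over. Pictures are saved under pics/ and viewed, about 12 in all and at most 16, crops included, and the job is handed in when it is done.

Besides the shell and the picture viewer there is one more tool, called after ">>>" as a command line: name --pt "numbers of a row" for each row, then --argument value for the rest. apply_moves: Moves the arm, as the interface text tells. Its arguments: {"type":"object","properties":{"commands":{"type":"array","items":{"type":"array","items":{"type":"number"}}},"squeeze":{"type":"number"}},"required":["commands"]}

```bash
mkdir -p pics; ls; cat > h.py <<'E'
import numpy as np, cv2
from scipy.spatial.transform import Rotation as R
from workcell import manip, camera, camera_info, workorder, nets
def cam(name):
    o=manip.get_obs(); ci=camera_info(name); K=np.array(ci["camera_matrix"])
    if name=="wrist":
        T=np.eye(4);T[:3,:3]=R.from_quat(o["ee_rot"]).as_matrix();T[:3,3]=o["position"];T=T@np.array(ci["T_tool_cam"])
    else:
        T=np.eye(4);T[:3,:3]=np.array(ci["rotation"]) if np.shape(ci["rotation"])==(3,3) else R.from_quat(ci["rotation"]).as_matrix();T[:3,3]=ci["xyz"]
    im,d=camera(name); return im,d,K,T
def at_z(px,z,K,T):
    r=T[:3,:3]@np.linalg.inv(K)@[px[0],px[1],1]; return T[:3,3]+r*(z-T[2,3])/r[2]
def cloud(d,K,T):
    v,u=np.mgrid[:d.shape[0],:d.shape[1]]; p=np.stack([(u-K[0,2])*d/K[0,0],(v-K[1,2])*d/K[1,1],d],-1)
    return p@T[:3,:3].T+T[:3,3]
def save(im,n): cv2.imwrite(f"pics/{n}.png",im[...,::-1])
E
cat > a.py <<'E'
from h import *
np.set_printoptions(precision=4,suppress=True)
o=manip.get_obs(); print({k:np.round(v,3) for k,v in o.items()})
Z=dict(cap_center=.0225,heatsink_center=.018,block_center=.015,board_center=.046,oldcap_center=.0225,oldboard_center=.046,tray=0,nest_round=.004,nest_square=.004,nest_long=.004)
ims=[]
for c in ["top","scene"]:
    im,d,K,T=cam(c); ims.append(im); print(c,T[:3,3],K[0,0]); np.savez(c,im=im,d=d,K=K,T=T)
    for t,z in Z.items():
        for r in nets.place_of(c,t)[:2]: print(c,t,np.round(r["xy"],1),round(r["conf"],2),at_z(r["xy"],z,K,T)[:2])
save(np.vstack(ims),"a")
E
python3 a.py
```

```text
pics
{'clock': np.float64(0.0), 'joint_pos': array([ 1.15 ,  0.333, -0.065,  1.461,  0.022,  1.35 , -0.089]), 'joint_velocities': array([-0.002,  0.   , -0.   , -0.   , -0.001, -0.   , -0.   ]), 'tau': array([ -0.   , -62.545,   0.049, -39.16 ,   0.016,   0.01 ,   0.   ]), 'position': array([ 0.242, -0.576,  0.231]), 'ee_rot': array([ 0.98 ,  0.198, -0.   , -0.001]), 'ft_force': array([-0.607, -0.189, -0.046]), 'torque': array([ 0.056, -0.048,  0.02 ]), 'grip_width': np.float64(1.004)}
top [ 0.4141 -0.0298  1.1625] 366.45588805293045
top cap_center [357.4 179.8] 0.41 [ 0.5981 -0.3255]
top heatsink_center [280.2 156.2] 0.53 [ 0.6807 -0.0857]
top heatsink_center [334.5 219.4] 0.51 [ 0.4758 -0.2487]
top block_center [315.5 165.9] 0.52 [ 0.6472 -0.1972]
top board_center [283.2 196.8] 0.62 [ 0.5468 -0.0899]
top oldcap_center [278.  157.7] 0.52 [ 0.675  -0.0784]
top tray [191.3 197.8] 0.66 [0.5556 0.2017]
top tray [195.5 184.8] 0.29 [0.5975 0.1883]
top nest_round [196.  184.1] 0.69 [0.5991 0.186 ]
top nest_square [160.7 190.1] 0.84 [0.5822 0.2993]
top nest_square [283.8 201.5] 0.75 [ 0.536
[... 154 characters left out ...]
1797
scene cap_center [158.4 280.2] 0.78 [ 0.5861 -0.3271]
scene heatsink_center [154.9 231.9] 0.71 [ 0.4648 -0.2568]
scene block_center [216.1 266.6] 0.53 [ 0.6479 -0.2053]
scene board_center [223.4 208.6] 0.69 [ 0.546  -0.0921]
scene board_center [296.2 168.8] 0.34 [0.5809 0.1541]
scene oldcap_center [259.2 238.1] 0.68 [ 0.6649 -0.0767]
scene oldboard_center [212.2 196.8] 0.72 [ 0.4952 -0.088 ]
scene tray [294.5 168.2] 0.88 [0.5496 0.1887]
scene tray [320.2 151.5] 0.44 [0.5566 0.3037]
scene nest_round [307.1 174.1] 0.91 [0.5943 0.1948]
scene nest_square [318.9 153. ] 0.77 [0.5604 0.2916]
scene nest_long [287.9 196.4] 0.95 [0.6133 0.089 ]
scene nest_long [156.6 232.9] 0.26 [ 0.4607 -0.2523]
```

View pics/a.png

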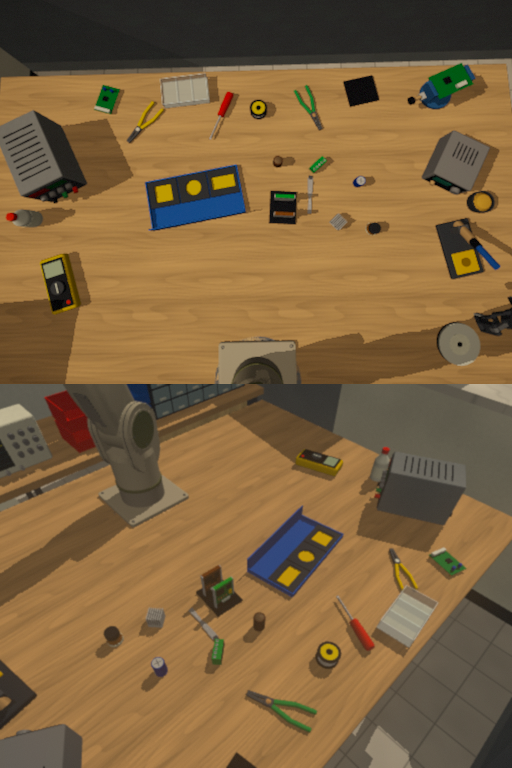

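The top view has the tray at (195,197), yawed, with its tall wall on the robot side. The parts are: new cap (360,181), heatsink (339,221), green block (318,164), green board in the far slot (284,197), old board (284,214), old cap (278,161). The nets' board, heatsink and block points agree with this, though some of their second answers are wrong.

```bash
cat > b.py <<'E'
from h import *
np.set_printoptions(precision=4,suppress=True)
f=np.load("top.npz"); im,d,K,T=f["im"],f["d"],f["K"],f["T"]
P=cloud(d,K,T); hsv=cv2.cvtColor(im,cv2.COLOR_RGB2HSV)
print("bench z",np.median(P[230:330,130:220,2]))
def seg(name,m,x0,y0,x1,y1,z=None):
    mm=np.zeros(m.shape,bool); mm[y0:y1,x0:x1]=m[y0:y1,x0:x1]
    v,u=np.nonzero(mm); q=P[v,u] if z is None else np.array([at_z(p,z,K,T) for p in zip(u,v)])
    r=cv2.minAreaRect(q[:,:2].astype(np.float32)*1000)
    print(name,len(u),"mean",q.mean(0),"zmed",np.median(P[v,u,2]),"rect",np.round(r[0],1),np.round(r[1],1),round(r[2],1))
H,S,V=hsv[...,0],hsv[...,1],hsv[...,2]
yel=(H>18)&(H<32)&(S>190)&(V>120); blue=(H>100)&(H<125)&(S>120)
for n,x0,x1 in [("sq",150,176),("rnd",182,206),("lng",208,240)]: seg(n,yel,x0,168,x1,205,.008)
seg("tray",blue,140,160,252,235)
g=(H>40)&(H<80)&(S>110)
seg("block",g,306,150,332,176,.030); seg("board",g,268,186,300,206,.086)
z=P[...,2]
seg("hs",(z>.022)&(z<.06),326,208,352,234,.036)
seg("cap",(z>.022)&(z<.08),346,168,372,194); seg("oldcap",(z>.022),268,150,290,172)
seg("rackboards",(z>.07),262,184,304,228)
crop=np.hstack([cv2.resize(im[140:240,260:390],None,fx=4,fy=4,interpolation=cv2.INTER_CUBIC)]); save(crop,"b")
E
python3 b.py
```

```text
bench z 0.0005974153035188667
sq 259 mean [0.5722 0.288  0.008 ] zmed 0.008955323355279265 rect [572.6 287.8] [53.2 50.2] 8.3
rnd 174 mean [0.5892 0.1932 0.008 ] zmed 0.009013018976622655 rect [589.3 193.2] [45.5 41.7] 0.1
lng 272 mean [0.6058 0.0981 0.008 ] zmed 0.008794338005710833 rect [605.9  98. ] [40.3 69.4] 9.1
tray 2216 mean [0.5233 0.1806 0.0135] zmed 0.004990513210847203 rect [510.7 159.2] [256.9 337.9] 10.2
block 100 mean [ 0.6496 -0.2003  0.03  ] zmed 0.029577563662061657 rect [ 650.  -201.7] [21.8 56.9] 40.7
board 84 mean [ 0.5459 -0.0911  0.086 ] zmed 0.08514731732172864 rect [541.4 -90.1] [53.3 23.8] 88.7
hs 101 mean [ 0.4678 -0.2555  0.036 ] zmed 0.03437622725431355 rect [ 468.2 -255.6] [36.2 37.2] 43.0
cap 90 mean [ 0.5906 -0.3249  0.0428] zmed 0.04482068767090486 rect [ 591.1 -326.2] [29.7 28.4] 47.2
oldcap 81 mean [ 0.6568 -0.0732  0.0579] zmed 0.045889921272016965 rect [544.  -59.3] [ 28.5 264.8] 83.3
rackboards 162 mean [ 0.5156 -0.0868  0.1186] zmed 0.08588146186116075 rect [479.5 -79.3] [ 67.7 149.5] 77.2
```

View pics/b.png

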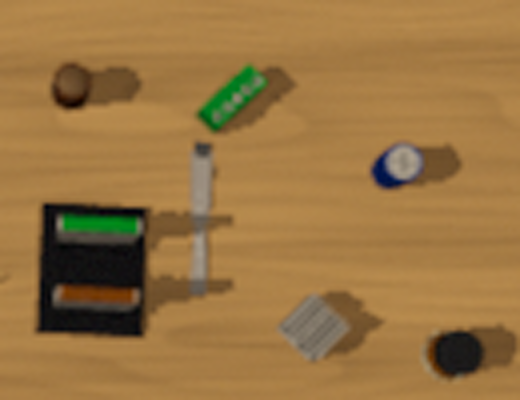

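The top crop shows the cap's flat silver top at about (405,160), and the block and heatsink both turned about 45°. The green board is in the far (+x) slot. The tray yaw from the recess centres is about 10°.

```bash
cat > go.py <<'E'
import sys
from h import *
# usage: go.py x y z yaw  [x y z yaw ...] : prints rows in tool axes (mm) per leg
def wrap(a): return (a+90)%180-90
def state():
    o=manip.get_obs(); M=R.from_quat(o["ee_rot"]).as_matrix()
    return np.array(o["position"]),np.degrees(np.arctan2(M[1,0],M[0,0])),o,M
def plan(wps,raw=False):
    p,yaw,o,M=state()
    print("t %.2f p %s yaw %.1f tilt %.2f grip %.2f F %s j7 %.2f"%(o["clock"],np.round(p,4),yaw,np.degrees(np.arccos(-M[2,2])),o["grip_width"],np.round(o["ft_force"],1),o["joint_pos"][6]))
    for x,y,z,w in wps:
        t=np.array([x,y,z]); dy=w-yaw
        if not raw: dy=wrap(dy)
        n=max(1,int(np.ceil(np.linalg.norm(t-p)/.036)),int(np.ceil(abs(dy)/6.5)))
        for i in range(n):
            a=np.radians(yaw+dy*i/n); q=(t-p)/n
            print([round(q@[np.cos(a),np.sin(a),0],4),round(q@[np.sin(a),-np.cos(a),0],4),round(-q[2],4),round(-dy/n,2)])
        p=t; yaw+=dy; print("--",n)
if __name__=="__main__":
    v=[float(a) for a in sys.argv[1:]]; plan([v[i:i+4] for i in range(0,len(v),4)])
E
python3 go.py .56 -.34 .2 22.8; python3 -c "
from h import *; print(np.round(camera_info('wrist')['T_tool_cam'],3),camera_info('wrist')['camera_matrix'])"
```

```text
t 1.10 p [ 0.2422 -0.5762  0.2313] yaw 22.8 tilt 0.01 grip 1.00 F [0.9 0.6 0.8] j7 -0.09
[np.float64(0.032), np.float64(-0.0079), np.float64(0.0026), np.float64(-0.0)]
[np.float64(0.032), np.float64(-0.0079), np.float64(0.0026), np.float64(-0.0)]
[np.float64(0.032), np.float64(-0.0079), np.float64(0.0026), np.float64(-0.0)]
[np.float64(0.032), np.float64(-0.0079), np.float64(0.0026), np.float64(-0.0)]
[np.float64(0.032), np.float64(-0.0079), np.float64(0.0026), np.float64(-0.0)]
[np.float64(0.032), np.float64(-0.0079), np.float64(0.0026), np.float64(-0.0)]
[np.float64(0.032), np.float64(-0.0079), np.float64(0.0026), np.float64(-0.0)]
[np.float64(0.032), np.float64(-0.0079), np.float64(0.0026), np.float64(-0.0)]
[np.float64(0.032), np.float64(-0.0079), np.float64(0.0026), np.float64(-0.0)]
[np.float64(0.032), np.float64(-0.0079), np.float64(0.0026), np.float64(-0.0)]
[np.float64(0.032), np.float64(-0.0079), np.float64(0.0026), np.float64(-0.0)]
[np.float64(0.032), np.float64(-0.0079), np.float64(0.0026), np.float64(-0.0)]
-- 12
[[-0.    -0.953 -0.303  0.077]
 [ 1.    -0.     0.    -0.001]
 [-0.    -0.303  0.953 -0.143]
 [ 0.     0.     0.     1.   ]] [[326.49964071   0.         254.60003477]
 [  0.         326.49964071 188.45342125]
 [  0.           0.           1.        ]]
```

>>> apply_moves --pt "0.035 -0.009 0 0 -1" --pt "0.035 -0.009 0 0 -1" --pt "0.035 -0.009 0 0 -1" --pt "0.035 -0.009 0 0 -1" --pt "0.035 -0.009 0.006 0 -1" --squeeze 40

```text
clock: 1.52
position: [0.3816, -0.4716, 0.2257]
ee_rot: [0.982, 0.188, -0.002, 0.002]
ft_force: [1.9, -0.6, 0.4]
grip_width: 1.002
```

>>> apply_moves --pt "0.035 -0.009 0.006 0 -1" --pt "0.035 -0.009 0.006 0 -1" --pt "0.035 -0.009 0.006 0 -1" --pt "0.035 -0.009 0.006 0 -1" --pt "0.035 -0.009 0.006 0 -1"

```text
clock: 1.93
position: [0.5339, -0.3597, 0.1951]
ee_rot: [0.982, 0.187, -0.001, 0.004]
ft_force: [0.2, -0.4, -0.0]
grip_width: 0.999
```

>>> apply_moves --pt "0.03 -0.009 0 0 -1" --pt "0 0 0 0 -1"

```text
clock: 2.1
position: [0.5652, -0.3308, 0.193]
ee_rot: [0.981, 0.192, -0.0, 0.001]
ft_force: [1.0, 1.4, -0.4]
grip_width: 1.004
```

```bash
cat > w.py <<'E'
import sys
from h import *
from go import state
# w.py zmin zmax [name] : blobs seen by wrist with height in band; top points
def wr(zmin,zmax,name=None,rad=.1,zc=None,cen=None):
    im,d,K,T=cam("wrist"); P=cloud(d,K,T); 
    ok=(d>0)&(P[...,2]>zmin)&(P[...,2]<zmax)
    c=state()[0] if cen is None else cen
    ok&=np.hypot(P[...,0]-c[0],P[...,1]-c[1])<rad
    n,l,s,_=cv2.connectedComponentsWithStats(ok.astype(np.uint8))
    for i in range(1,n):
        if s[i,4]<150: continue
        q=P[l==i]; r=cv2.minAreaRect(q[:,:2].astype(np.float32)*1000)
        print("blob",s[i,:5],"med",np.round(np.median(q,0),4),"rect",np.round(r[0],1),np.round(r[1],1),round(r[2],1))
    if name: save(im,name)
    return im,d,K,T,P
if __name__=="__main__":
    a=sys.argv; wr(float(a[1]),float(a[2]),a[3] if len(a)>3 else None)
E
python3 go.py; python3 w.py .040 .05 c; python3 -c "
from h import *
im,d,K,T=cam('wrist')
for r in nets.place_of('wrist','cap_center')[:2]: print(r,at_z(r['xy'],.0225,K,T))"
```

```text
t 2.10 p [ 0.5652 -0.3308  0.193 ] yaw 22.2 tilt 0.14 grip 1.00 F [ 1.   1.4 -0.4] j7 -0.80
blob [250 128  32  33 847] med [ 0.5934 -0.3296  0.0456] rect [ 593.1 -329.7] [29.2 28.2] 25.4
{'xy': [262.2, 136.7], 'conf': 0.58} [ 0.59304072 -0.32878946  0.0225    ]
```

View pics/c.png

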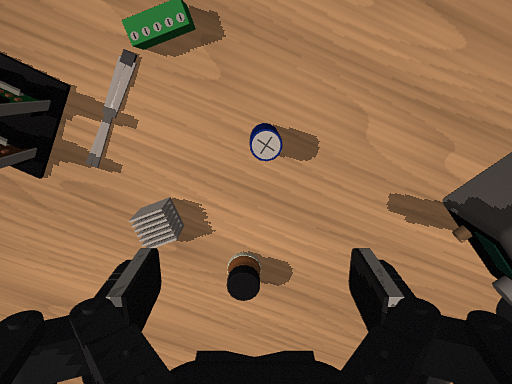

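The wrist view shows the cap's silver top at (266,145), the heatsink at (160,222) and the block at (160,22). The measured cap position, (0.593,-0.3295) with its top at 45 mm, agrees with the net.

```bash
python3 go.py .593 -.3295 .193 22.2 .593 -.3295 .010 22.2; python3 - <<'E'
from w import *
wr(.028,.042,None,.3)
E
```

```text
t 2.25 p [ 0.5598 -0.3381  0.1933] yaw 21.7 tilt 0.39 grip 1.00 F [-0.6 -0.5 -0.8] j7 -0.79
[np.float64(0.034), np.float64(0.0043), np.float64(0.0003), np.float64(-0.49)]
-- 1
[np.float64(0.0), np.float64(0.0), np.float64(0.0305), np.float64(-0.0)]
[np.float64(0.0), np.float64(0.0), np.float64(0.0305), np.float64(-0.0)]
[np.float64(0.0), np.float64(0.0), np.float64(0.0305), np.float64(-0.0)]
[np.float64(0.0), np.float64(0.0), np.float64(0.0305), np.float64(-0.0)]
[np.float64(0.0), np.float64(0.0), np.float64(0.0305), np.float64(-0.0)]
[np.float64(0.0), np.float64(0.0), np.float64(0.0305), np.float64(-0.0)]
-- 6
blob [ 113    0   69   37 1614] med [ 0.6495 -0.2026  0.0304] rect [ 651.8 -204.8] [22.3 54.2] 40.7
blob [  0  86  30  20 189] med [ 0.545  -0.1221  0.0354] rect [ 542.9 -113.2] [10.2 21.3] 1.8
blob [ 450  156   62  113 1133] med [ 0.6077 -0.5497  0.0353] rect [ 594.2 -567.6] [123.6  54.2] 27.4
blob [126 204  36  17 150] med [ 0.4788 -0.252   0.0355] rect [ 477.6 -251.2] [ 2.6 36.9] 43.5
blob [129 208  45  37 787] med [ 0.4662 -0.2633  0.0353] rect [ 465.4 -262.9] [25.1 36.7] 43.1
blob [223 258  33  35 402] med [ 0.4562 -0.3649  0.0404] rect [ 450.1 -366.8] [34.4 27.3] 71.8
```

>>> apply_moves --pt "0.02 0.003 0 0 -1" --pt "0.004 0 0.03 0 -1" --pt "0 0 0.03 0 -1" --pt "0 0 0 0 -1" --pt "0 0 0 0 -1"

```text
clock: 2.72
position: [0.5782, -0.3439, 0.1361]
ee_rot: [0.984, 0.181, -0.001, 0.007]
ft_force: [0.9, 0.1, 1.2]
grip_width: 1.007
```

```bash
python3 w.py .040 .05; python3 go.py .593 -.3295 .07 22.2 .593 -.3295 .010 22.2
```

```text
blob [ 223  147   41   40 1252] med [ 0.5937 -0.3296  0.0456] rect [ 593.1 -329.8] [29.4 29. ] 27.2
t 2.77 p [ 0.5778 -0.3441  0.1359] yaw 20.8 tilt 0.80 grip 1.00 F [-0.3  0.5 -0.7] j7 -0.83
[np.float64(0.0097), np.float64(-0.0041), np.float64(0.0329), np.float64(-0.71)]
[np.float64(0.0098), np.float64(-0.004), np.float64(0.0329), np.float64(-0.71)]
-- 2
[np.float64(0.0), np.float64(0.0), np.float64(0.03), np.float64(-0.0)]
[np.float64(0.0), np.float64(0.0), np.float64(0.03), np.float64(-0.0)]
-- 2
```

>>> apply_moves --pt "0.0097 -0.004 0.03 0 -1" --pt "0.0097 -0.004 0.02 0 -1" --pt "0 0 0 0 -1"

```text
clock: 3.02
position: [0.5939, -0.3354, 0.0918]
ee_rot: [0.984, 0.177, 0.002, 0.01]
ft_force: [-0.6, 0.9, 1.0]
grip_width: 1.0
```

```bash
python3 go.py .593 -.3295 .07 22.2 .593 -.3295 .010 22.2
```

```text
t 3.02 p [ 0.5939 -0.3354  0.0918] yaw 20.4 tilt 1.20 grip 1.00 F [-0.6  0.9  1. ] j7 -0.87
[np.float64(0.0012), np.float64(-0.0058), np.float64(0.0218), np.float64(-1.76)]
-- 1
[np.float64(0.0), np.float64(0.0), np.float64(0.03), np.float64(-0.0)]
[np.float64(0.0), np.float64(0.0), np.float64(0.03), np.float64(-0.0)]
-- 2
```

>>> apply_moves --pt "0.001 -0.006 0.02 0 -1" --pt "0 0 0.02 0 -1" --pt "0 0 0.02 0 -1" --pt "0 0 0.015 0 -1" --pt "0 0 0 0 -1"

```text
clock: 3.43
position: [0.5957, -0.3379, 0.0269]
ee_rot: [0.984, 0.175, 0.006, 0.015]
ft_force: [-0.8, -0.1, -1.4]
grip_width: 1.0
```

```bash
python3 go.py .593 -.3295 .010 22.2
```

```text
t 3.43 p [ 0.5957 -0.3379  0.0269] yaw 20.2 tilt 1.89 grip 1.00 F [-0.8 -0.1 -1.4] j7 -0.89
[np.float64(0.0003), np.float64(-0.0089), np.float64(0.0169), np.float64(-2.01)]
-- 1
```

>>> apply_moves --pt "0 -0.009 0.009 0 -1" --pt "0 0 0.004 0 -1" --pt "0 0 0 0 -1"

```text
clock: 3.68
position: [0.5939, -0.3333, 0.0185]
ee_rot: [0.985, 0.174, 0.007, 0.017]
ft_force: [0.7, -0.5, 0.8]
grip_width: 1.002
```

```bash
python3 go.py .593 -.3295 .010 22.2
```

```text
t 3.68 p [ 0.5939 -0.3333  0.0185] yaw 20.0 tilt 2.17 grip 1.00 F [ 0.7 -0.5  0.8] j7 -0.90
[np.float64(0.0005), np.float64(-0.0039), np.float64(0.0085), np.float64(-2.17)]
-- 1
```

>>> apply_moves --pt "0 0 0 0 -1" --pt "0 0 0 0 -1" --pt "0 0 0 0 -1"

```text
clock: 3.93
position: [0.5954, -0.3354, 0.0226]
ee_rot: [0.985, 0.173, 0.009, 0.019]
ft_force: [-0.3, -0.1, -0.2]
grip_width: 1.0
```

```bash
python3 go.py .593 -.3295 .010 22.2
```

```text
t 3.93 p [ 0.5954 -0.3354  0.0226] yaw 20.0 tilt 2.41 grip 1.00 F [-0.3 -0.1 -0.2] j7 -0.90
[np.float64(-0.0002), np.float64(-0.0064), np.float64(0.0126), np.float64(-2.22)]
-- 1
```

```bash
cat > j.py <<'E'
from h import *
o=manip.get_obs(); print("t",round(float(o["clock"]),3),"j",np.round(o["joint_pos"],4),"v",np.round(o["joint_velocities"],3),"rotvec vs down",np.round(np.degrees((R.from_quat(o["ee_rot"])*R.from_quat([1,0,0,0]).inv()).as_rotvec()),2),"p",np.round(o["position"],4),"tau",np.round(o["tau"],1))
E
python3 j.py
```

```text
t 3.933 j [ 0.5994  0.6167 -0.2245  1.5204  0.1806  0.9874 -0.9021] v [ 0.005 -0.012  0.004 -0.014 -0.001  0.008  0.004] rotvec vs down [-2.19 -1.05 19.97] p [ 0.5954 -0.3354  0.0226] tau [  0.  -74.8  -3.5 -33.9   0.1  -0.2  -0. ]
```

>>> apply_moves --pt "0 -0.007 0.014 0 -1"

```text
clock: 4.02
position: [0.5954, -0.3321, 0.0119]
ee_rot: [0.985, 0.172, 0.011, 0.021]
ft_force: [0.8, 0.0, -0.1]
grip_width: 0.998
```

```bash
python3 j.py
```

```text
t 4.017 j [ 0.594   0.6225 -0.2228  1.5369  0.1858  0.9593 -0.9135] v [-0.082  0.112  0.007  0.279  0.063 -0.377 -0.153] rotvec vs down [-2.44 -1.31 19.87] p [ 0.5954 -0.3321  0.0119] tau [ -0.1 -73.5  -4.2 -32.8  -0.3   1.4   0.6]
```

>>> apply_moves --pt "0 0 0 0 1"

```text
clock: 4.1
position: [0.5944, -0.3305, 0.01]
ee_rot: [0.985, 0.173, 0.01, 0.02]
ft_force: [-0.8, 0.5, -0.1]
grip_width: 0.885
```

```bash
python3 j.py
```

```text
t 4.1 j [ 0.5935  0.6237 -0.2233  1.5395  0.1856  0.9588 -0.9138] v [ 0.015 -0.039  0.011 -0.077 -0.001  0.05   0.023] rotvec vs down [-2.31 -1.18 19.92] p [ 0.5944 -0.3305  0.01  ] tau [  1.7 -79.9  -2.5 -37.4   0.5  -1.1  -0.2]
```

>>> apply_moves --pt "0 0 0 0 1"

```text
clock: 4.18
position: [0.5948, -0.3311, 0.011]
ee_rot: [0.985, 0.173, 0.011, 0.02]
ft_force: [0.4, -0.1, 0.6]
grip_width: 0.745
```

```bash
python3 j.py; python3 go.py .593 -.3295 .010 22.2
```

```text
t 4.183 j [ 0.5936  0.6231 -0.2231  1.5382  0.1856  0.9596 -0.9134] v [-0.003  0.011 -0.005  0.023 -0.003 -0.004 -0.003] rotvec vs down [-2.36 -1.22 19.91] p [ 0.5948 -0.3311  0.011 ] tau [ -0.8 -72.4  -4.1 -31.6   0.   -0.1  -0.1]
t 4.18 p [ 0.5948 -0.3311  0.011 ] yaw 19.9 tilt 2.64 grip 0.74 F [ 0.4 -0.1  0.6] j7 -0.91
[np.float64(-0.0011), np.float64(-0.0021), np.float64(0.001), np.float64(-2.27)]
-- 1
```

>>> apply_moves --pt "-0.001 -0.001 0.001 0 1" --pt "0 -0.001 0.001 0 1" --pt "0 -0.001 0.001 0 1" --pt "0 -0.001 0.001 0 1" --pt "0 0 0.001 0 1"

```text
clock: 4.6
position: [0.5938, -0.33, 0.0097]
ee_rot: [0.985, 0.172, 0.012, 0.022]
ft_force: [-5.3, 3.7, 10.1]
grip_width: 0.336
```

```bash
python3 j.py; python3 go.py .589 .193 .1 10
```

```text
t 4.6 j [ 0.5924  0.6195 -0.2225  1.5472  0.1876  0.9503 -0.9179] v [ 0.001  0.002  0.001 -0.004 -0.001 -0.    -0.   ] rotvec vs down [-2.55 -1.36 19.84] p [ 0.5938 -0.33    0.0097] tau [  0.6 -70.1  -2.4 -33.5   0.8  -2.3  -0.1]
t 4.60 p [ 0.5938 -0.33    0.0097] yaw 19.9 tilt 2.88 grip 0.34 F [-5.3  3.7 10.1] j7 -0.92
[np.float64(0.0116), np.float64(-0.0329), np.float64(-0.006), np.float64(0.66)]
[np.float64(0.0112), np.float64(-0.033), np.float64(-0.006), np.float64(0.66)]
[np.float64(0.0108), np.float64(-0.0332), np.float64(-0.006), np.float64(0.66)]
[np.float64(0.0104), np.float64(-0.0333), np.float64(-0.006), np.float64(0.66)]
[np.float64(0.01), np.float64(-0.0334), np.float64(-0.006), np.float64(0.66)]
[np.float64(0.0096), np.float64(-0.0335), np.float64(-0.006), np.float64(0.66)]
[np.float64(0.0093), np.float64(-0.0336), np.float64(-0.006), np.float64(0.66)]
[np.float64(0.0089), np.float64(-0.0337), np.float64(-0.006), np.float64(0.66)]
[np.float64(0.0085), np.float64(-0.0338), np.float64(-0.006), np.float64(0.66)]
[np.float64(0.0081), np.float64(-0.0339), np.float64(-0.006), np.float64(0.66)]
[np.float64(0.0077), np.float64(-0.034), np.float64(-0.006), np.float64(0.66)]
[np.float64(0.0073), np.float64(-0.0341), np.float64(-0.006), np.float64(0.66)]
[np.float64(0.0069), np.float64(-0.0342), np.float64(-0.006), np.float64(0.66)]
[np.float64(0.0065), np.float64(-0.0343), np.float64(-0.006), np.float64(0.66)]
[np.float64(0.0061), np.float64(-0.0343), np.float64(-0.006), np.float64(0.66)]
-- 15
```

>>> apply_moves --pt "0 0 -0.04 0 1" --pt "0 0 -0.04 0 1" --pt "0 0 -0.04 0 1" --pt "0 0 -0.04 0 1"

```text
clock: 4.93
position: [0.583, -0.3211, 0.1634]
ee_rot: [0.985, 0.172, 0.004, 0.016]
ft_force: [1.3, -1.7, -0.0]
grip_width: 0.341
```

```bash
python3 - <<'E'
s=open('go.py').read()
a=s.index("        n=max(1"); b=s.index("if __name__")
s=s[:a]+'''        n=max(1,int(np.ceil(np.linalg.norm(t-p)/.0395)),int(np.ceil(abs(dy)/6.8)))
        for i in range(n):
            Mi=R.from_euler("z",yaw-yaw0+dy*i/n,degrees=True).as_matrix()@M
            v=Mi.T@((t-p)/n); print([round(float(k),4) for k in v]+[round(float(-dy/n),2)])
        p=t; yaw+=dy; print("--",n)
'''+s[b:]
s=s.replace("    print(\"t %","    yaw0=yaw\n    print(\"t %")
open('go.py','w').write(s)
E
python3 j.py; python3 go.py .589 .193 .17 10
```

```text
t 4.933 j [ 0.604   0.4545 -0.2446  1.4463  0.1375  1.2321 -0.8839] v [ 0.008 -0.417 -0.039 -0.472 -0.127  0.897  0.089] rotvec vs down [-1.84 -0.43 19.86] p [ 0.583  -0.3211  0.1634] tau [ -0.1 -66.1  -3.  -34.8   0.3  -1.8  -0.2]
t 4.93 p [ 0.583  -0.3211  0.1634] yaw 19.9 tilt 1.88 grip 0.34 F [ 1.3 -1.7 -0. ] j7 -0.88
[0.0129, -0.0344, -0.0016, 0.7]
[0.0125, -0.0345, -0.0016, 0.7]
[0.012, -0.0347, -0.0016, 0.7]
[0.0116, -0.0348, -0.0016, 0.7]
[0.0112, -0.035, -0.0016, 0.7]
[0.0107, -0.0351, -0.0016, 0.7]
[0.0103, -0.0352, -0.0016, 0.7]
[0.0099, -0.0353, -0.0016, 0.7]
[0.0094, -0.0355, -0.0016, 0.7]
[0.009, -0.0356, -0.0016, 0.7]
[0.0086, -0.0357, -0.0016, 0.7]
[0.0081, -0.0358, -0.0016, 0.7]
[0.0077, -0.0359, -0.0016, 0.7]
[0.0072, -0.036, -0.0016, 0.7]
-- 14
```

>>> apply_moves --pt "0.013 -0.0345 -0.002 0.7 1" --pt "0.0125 -0.0345 -0.002 0.7 1" --pt "0.012 -0.035 -0.002 0.7 1" --pt "0.0115 -0.035 -0.002 0.7 1" --pt "0.011 -0.035 -0.002 0.7 1"

```text
clock: 5.35
position: [0.588, -0.1442, 0.1804]
ee_rot: [0.991, 0.132, 0.012, 0.023]
ft_force: [0.3, 0.4, -0.7]
grip_width: 0.342
```

>>> apply_moves --pt "0.0105 -0.035 -0.002 0.7 1" --pt "0.01 -0.035 -0.002 0.7 1" --pt "0.01 -0.0355 -0.002 0.7 1" --pt "0.0095 -0.0355 -0.002 0.7 1" --pt "0.009 -0.0355 -0.002 0.7 1"

```text
clock: 5.77
position: [0.592, 0.0476, 0.1844]
ee_rot: [0.995, 0.1, 0.014, 0.024]
ft_force: [0.4, 0.3, -0.6]
grip_width: 0.337
```

>>> apply_moves --pt "0.0085 -0.0355 -0.002 0.7 1" --pt "0.008 -0.036 -0.002 0.7 1" --pt "0 0 0 0 1"

```text
clock: 6.02
position: [0.5922, 0.1343, 0.1862]
ee_rot: [0.995, 0.092, 0.015, 0.022]
ft_force: [-0.9, 0.8, -0.0]
grip_width: 0.34
```

```bash
python3 j.py; python3 go.py .589 .193 .1 10; cat > t.py <<'E'
from h import *
import sys
np.set_printoptions(precision=4,suppress=True)
im,d,K,T=cam("wrist"); P=cloud(d,K,T); hsv=cv2.cvtColor(im,cv2.COLOR_RGB2HSV)
H,S,V=cv2.split(hsv); y=((H>18)&(H<34)&(S>170)&(V>80)&(d>0)&(P[...,2]<.02)).astype(np.uint8)
n,l,s,_=cv2.connectedComponentsWithStats(y)
for i in range(1,n):
    if s[i,4]<400: continue
    v,u=np.nonzero(l==i); q=np.array([at_z(p,.008,K,T)[:2] for p in zip(u,v)])
    r=cv2.minAreaRect(q.astype(np.float32)*1000); print("yellow",s[i],"z",np.median(P[v,u,2]),np.round(r[0],1),np.round(r[1],1),round(r[2],1))
if len(sys.argv)>1: save(im,sys.argv[1])
E
python3 t.py d
```

```text
t 6.017 j [ 0.0354  0.3394 -0.4471  1.5748  0.2051  1.2489 -1.8397] v [ 0.033 -0.019  0.056  0.017  0.012  0.005  0.073] rotvec vs down [-2.48 -1.71 10.5 ] p [0.5922 0.1343 0.1862] tau [  4.1 -56.8  -0.3 -38.9   1.5   0.2  -1.7]
t 6.02 p [0.5922 0.1343 0.1862] yaw 10.5 tilt 3.00 grip 0.34 F [-0.9  0.8 -0. ] j7 -1.84
[0.0018, -0.0207, 0.0279, 0.18]
[0.0017, -0.0207, 0.0279, 0.18]
[0.0017, -0.0207, 0.0279, 0.18]
-- 3
```

View pics/d.png

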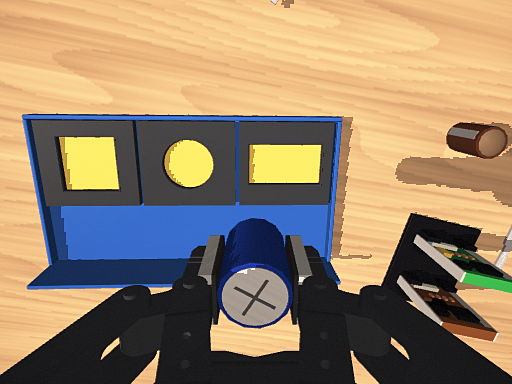

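The cap is held squarely between the pads. The tray shows the square recess at (90,163), the round at (189,163) and the long at (285,163).

```bash
sed -i 's/S>170/S>100/' t.py; python3 t.py; python3 go.py .589 .193 .1 10
```

```text
yellow [188   4 183  48 788] z 0.0003945014254432555 [723.4 122.3] [169.9  10.3] 88.0
yellow [247   6  88  22 613] z 0.0004140405964623284 [737.2 115.9] [ 9.1 79.9] 3.5
yellow [370  23  64  22 501] z 0.00045850398671726245 [743.1  11.7] [10.3 62.6] 2.1
yellow [213  39 172  39 617] z 0.0003591836412296101 [702.9  99.5] [164.3   6.6] 89.0
yellow [355 129  62  25 574] z 0.00041471979429816286 [644.  -2.] [15.2 67.3] 0.2
yellow [  54  137   61   53 2830] z 0.008794517930318352 [571.5 288.6] [52.3 51.6] 9.8
yellow [ 160  140   49   47 1822] z 0.0088525180716367 [588.1 193.3] [46.8 47.8] 9.6
yellow [ 245  144   72   39 2700] z 0.00883324001978808 [604.7  98.1] [39.3 71.8] 9.6
t 6.12 p [0.5932 0.127  0.1859] yaw 10.2 tilt 3.17 grip 0.34 F [ 0.8 -0.4  0. ] j7 -1.83
[0.0018, -0.0233, 0.0276, 0.08]
[0.0018, -0.0233, 0.0276, 0.08]
[0.0017, -0.0233, 0.0276, 0.08]
-- 3
```

>>> apply_moves --pt "0.002 -0.025 0.028 0 1" --pt "0.002 -0.025 0.028 0 1" --pt "0.002 -0.022 0.028 0 1" --pt "0 0 0 0 1"

```text
clock: 6.45
position: [0.5933, 0.189, 0.0978]
ee_rot: [0.996, 0.084, 0.018, 0.026]
ft_force: [-1.9, 0.9, -1.5]
grip_width: 0.34
```

```bash
python3 j.py; python3 go.py .5887 .1933 .05 10
```

```text
t 6.45 j [-0.066   0.4543 -0.4437  1.6224  0.2804  1.1063 -1.9982] v [ 0.049 -0.056  0.041 -0.039 -0.006  0.05   0.057] rotvec vs down [-2.93 -2.01  9.6 ] p [0.5933 0.189  0.0978] tau [  2.  -67.1  -4.4 -40.    1.4  -1.2  -1. ]
t 6.45 p [0.5933 0.189  0.0978] yaw 9.6 tilt 3.55 grip 0.34 F [-1.9  0.9 -1.5] j7 -2.00
[-0.0026, -0.0038, 0.0236, -0.18]
[-0.0026, -0.0038, 0.0236, -0.18]
-- 2
```

>>> apply_moves --pt "-0.003 -0.006 0.025 0 1" --pt "-0.003 -0.005 0.025 0 1" --pt "0 -0.001 0.015 0 1" --pt "0 0 0.001 0 1"

```text
clock: 6.78
position: [0.59, 0.1901, 0.0286]
ee_rot: [0.996, 0.081, 0.018, 0.027]
ft_force: [-0.6, -0.3, 0.2]
grip_width: 0.342
```

```bash
python3 j.py; python3 go.py .5887 .1933 .018 10
```

```text
t 6.783 j [-0.0895  0.5294 -0.4209  1.6772  0.3278  0.9858 -2.0496] v [ 0.016 -0.005  0.012 -0.001  0.001  0.006  0.007] rotvec vs down [-3.14 -2.04  9.27] p [0.59   0.1901 0.0286] tau [ -1.4 -67.7  -7.9 -34.2   0.5  -0.8  -0.3]
t 6.78 p [0.59   0.1901 0.0286] yaw 9.3 tilt 3.74 grip 0.34 F [-0.6 -0.3  0.2] j7 -2.05
[-0.0011, -0.0039, 0.0104, -0.68]
-- 1
```

>>> apply_moves --pt "-0.001 -0.004 0.007 0 1" --pt "0 -0.001 0.003 0 1" --pt "0 0 0.002 0 1"

```text
clock: 7.03
position: [0.5907, 0.1908, 0.0177]
ee_rot: [0.996, 0.078, 0.019, 0.028]
ft_force: [-5.9, -0.4, 20.7]
grip_width: 0.341
```

```bash
python3 j.py; python3 go.py .5887 .1933 .018 10
```

```text
t 7.033 j [-0.096   0.5443 -0.4151  1.6815  0.3378  0.9672 -2.0637] v [-0.001  0.011  0.003 -0.003  0.005 -0.019 -0.008] rotvec vs down [-3.22 -2.14  8.99] p [0.5907 0.1908 0.0177] tau [  0.8 -59.6  -4.7 -28.8   1.1  -0.9  -0.1]
t 7.03 p [0.5907 0.1908 0.0177] yaw 9.0 tilt 3.87 grip 0.34 F [-5.9 -0.4 20.7] j7 -2.06
[-0.0016, -0.0027, -0.0005, -0.95]
-- 1
```

>>> apply_moves --pt "0 0 0 0 0" --pt "0 0 0 0 -0.3" --pt "0 0 0 0 -0.6" --pt "0 0 -0.01 0 -0.8" --pt "0 0 -0.03 0 -1"

```text
clock: 7.45
position: [0.5885, 0.1906, 0.0572]
ee_rot: [0.996, 0.077, 0.017, 0.029]
ft_force: [-0.3, -0.2, 0.2]
grip_width: 0.995
```

>>> apply_moves --pt "0 0 -0.04 0 -1" --pt "0 0 -0.04 0 -1" --pt "0 0 -0.04 0 -1" --pt "0 0 0 0 -1"

```text
clock: 7.78
position: [0.584, 0.1988, 0.1903]
ee_rot: [0.996, 0.078, 0.02, 0.028]
ft_force: [1.9, 0.2, 0.8]
grip_width: 1.0
```

```bash
python3 j.py; python3 w.py .045 .06; python3 go.py .467 -.258 .18 43
```

```text
t 7.783 j [-0.0702  0.3599 -0.4643  1.5436  0.2365  1.268  -1.9924] v [ 0.003  0.02   0.011  0.068  0.008 -0.059 -0.008] rotvec vs down [-3.19 -2.3   8.94] p [0.584  0.1988 0.1903] tau [  1.7 -55.7  -3.6 -34.    0.    1.9   0.3]
blob [240 158  33  34 872] med [0.5911 0.1912 0.0536] rect [590.3 191. ] [28.9 29.1] 29.0
t 7.83 p [0.5832 0.1981 0.1871] yaw 9.0 tilt 3.89 grip 1.00 F [-0.6  1.5 -0.9] j7 -1.99
[-0.0155, 0.036, 0.0022, -2.83]
[-0.0173, 0.0351, 0.0021, -2.83]
[-0.019, 0.0343, 0.002, -2.83]
[-0.0207, 0.0333, 0.0019, -2.83]
[-0.0223, 0.0322, 0.0018, -2.83]
[-0.0239, 0.0311, 0.0017, -2.83]
[-0.0254, 0.0299, 0.0015, -2.83]
[-0.0268, 0.0286, 0.0014, -2.83]
[-0.0282, 0.0272, 0.0013, -2.83]
[-0.0295, 0.0258, 0.0012, -2.83]
[-0.0308, 0.0243, 0.001, -2.83]
[-0.0319, 0.0228, 0.0009, -2.83]
-- 12
```

The cap stands flat: its top is at 53.6 mm where 53 is expected, and it is 3 mm off the recess centre. Heatsink next.

>>> apply_moves --pt "-0.0155 0.036 0.002 -2.8 -1" --pt "-0.0175 0.035 0.002 -2.8 -1" --pt "-0.019 0.0345 0.002 -2.8 -1" --pt "-0.021 0.0335 0.002 -2.8 -1" --pt "-0.022 0.032 0.002 -2.8 -1"

```text
clock: 8.25
position: [0.5334, 0.0129, 0.1863]
ee_rot: [0.977, 0.211, 0.018, 0.028]
ft_force: [0.5, -0.4, 0.4]
grip_width: 0.997
```

>>> apply_moves --pt "-0.024 0.031 0.002 -2.8 -1" --pt "-0.0255 0.03 0.002 -2.8 -1" --pt "-0.027 0.0285 0.002 -2.8 -1" --pt "-0.028 0.027 0.002 -2.8 -1" --pt "-0.0295 0.026 0.002 -2.8 -1"

```text
clock: 8.67
position: [0.4844, -0.1872, 0.184]
ee_rot: [0.942, 0.335, 0.015, 0.03]
ft_force: [1.4, -0.5, 0.2]
grip_width: 0.996
```

>>> apply_moves --pt "-0.012 0.01 0.002 -2.8 -1" --pt "0 0 0 0 -1" --pt "0 0 0 0 -1"

```text
clock: 8.92
position: [0.4766, -0.2134, 0.1823]
ee_rot: [0.935, 0.354, 0.012, 0.032]
ft_force: [-0.1, 0.4, 0.2]
grip_width: 1.001
```

```bash
python3 j.py; python3 w.py .022 .042 e; python3 go.py .467 -.261 .10 43
```

```text
t 8.917 j [ 0.5458  0.109  -0.2495  1.8389  0.0681  1.1393 -0.5754] v [ 0.025  0.001  0.013  0.005  0.001 -0.003  0.034] rotvec vs down [-3.72 -1.45 41.44] p [ 0.4766 -0.2134  0.1823] tau [  1.7 -44.7   0.9 -37.7   0.4  -0.3   0.6]
blob [ 256  186   39   42 1507] med [ 0.4702 -0.2579  0.0345] rect [ 469.1 -259.2] [37.3 36.1] 43.2
t 8.97 p [ 0.4767 -0.213   0.1823] yaw 41.5 tilt 3.90 grip 1.00 F [-0.3 -0.9  0.2] j7 -0.58
[-0.013, 0.008, 0.028, -0.5]
[-0.0131, 0.0078, 0.028, -0.5]
[-0.0132, 0.0077, 0.028, -0.5]
-- 3
```

View pics/e.png

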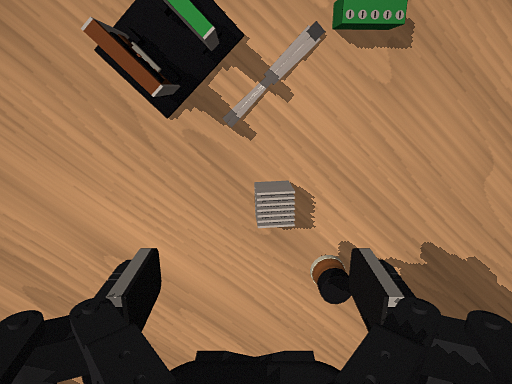

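The heatsink's top is at (275,208), centred at (0.469,-0.259) with yaw 43°. The jar at (330,278) is clear of the grasp.

>>> apply_moves --pt "-0.012 0.009 0.03 -0.5 -1" --pt "-0.012 0.009 0.03 -0.5 -1" --pt "-0.012 0.008 0.03 -0.5 -1" --pt "0 0 0.02 0 -1" --pt "0 0 0.001 0 -1"

```text
clock: 9.38
position: [0.4788, -0.2547, 0.0727]
ee_rot: [0.928, 0.371, 0.016, 0.033]
ft_force: [0.5, -0.2, -0.5]
grip_width: 1.0
```

```bash
python3 j.py; python3 w.py .02 .042; python3 go.py .469 -.259 .007 43.2
```

```text
t 9.383 j [ 0.5813  0.2637 -0.2166  1.9102  0.1051  0.9073 -0.4992] v [-0.001  0.    -0.002 -0.013  0.003  0.014  0.004] rotvec vs down [-3.91 -1.87 43.51] p [ 0.4788 -0.2547  0.0727] tau [  1.4 -51.9  -0.1 -35.1   0.5  -1.4   0.1]
blob [ 215  200   62   65 3734] med [ 0.4708 -0.2575  0.0347] rect [ 469.2 -259.1] [36.9 36.2] 43.2
blob [314 324  22  23 270] med [ 0.451  -0.3495  0.0352] rect [ 451.  -349.5] [ 2.3 15.5] 71.7
t 9.43 p [ 0.4792 -0.2548  0.0741] yaw 43.6 tilt 4.28 grip 1.00 F [-0.5  0.9 -0.2] j7 -0.50
[-0.0053, -0.0045, 0.0333, 0.18]
[-0.0053, -0.0045, 0.0333, 0.18]
-- 2
```

>>> apply_moves --pt "-0.006 -0.005 0.033 0 -1" --pt "-0.005 -0.005 0.03 0 -1" --pt "-0.001 -0.002 0.005 0 -1" --pt "0 0 0.001 0 -1"

```text
clock: 9.77
position: [0.473, -0.2538, 0.0095]
ee_rot: [0.927, 0.373, 0.02, 0.036]
ft_force: [-0.9, -0.3, 0.3]
grip_width: 1.0
```

```bash
python3 j.py; python3 go.py .469 -.259 .007 43.2
```

```text
t 9.767 j [ 0.5764  0.3407 -0.2075  1.9723  0.1351  0.7602 -0.5166] v [-0.016  0.022 -0.005  0.     0.006 -0.017 -0.015] rotvec vs down [-4.25 -2.39 43.83] p [ 0.473  -0.2538  0.0095] tau [  0.4 -51.7  -1.2 -28.7   0.2  -0.8  -0. ]
t 9.77 p [ 0.473  -0.2538  0.0095] yaw 43.9 tilt 4.76 grip 1.00 F [-0.9 -0.3  0.3] j7 -0.52
[-0.0064, 0.0008, 0.0025, 0.68]
-- 1
```

>>> apply_moves --pt "-0.007 0 0.003 0 -0.5" --pt "-0.001 0 0.001 0 1" --pt "0 0 0.001 0 1" --pt "0 0 0.001 0 1" --pt "0 0 0.001 0 1"

```text
clock: 10.18
position: [0.4722, -0.26, 0.0101]
ee_rot: [0.926, 0.374, 0.023, 0.039]
ft_force: [-6.8, 3.7, 11.3]
grip_width: 0.428
```

>>> apply_moves --pt "0 0 0.001 0 1" --pt "0 0 0 0 1" --pt "0 0 0 0 1"

```text
clock: 10.43
position: [0.4732, -0.2604, 0.0117]
ee_rot: [0.926, 0.374, 0.024, 0.04]
ft_force: [-0.0, -0.6, -0.9]
grip_width: 0.423
```

```bash
python3 j.py; python3 go.py .469 -.259 .007 43.2
```

```text
t 10.433 j [ 0.5863  0.337  -0.2057  1.9722  0.1334  0.7531 -0.5024] v [-0.002 -0.009  0.    -0.007 -0.001  0.005 -0.   ] rotvec vs down [-4.7  -2.8  43.91] p [ 0.4732 -0.2604  0.0117] tau [  0.  -53.8  -1.6 -30.3   0.1  -0.4  -0. ]
t 10.43 p [ 0.4732 -0.2604  0.0117] yaw 44.0 tilt 5.34 grip 0.42 F [-0.  -0.6 -0.9] j7 -0.50
[-0.0021, -0.0043, 0.0043, 0.78]
-- 1
```

>>> apply_moves --pt "0 0 -0.04 0 1" --pt "0 0 -0.04 0 1" --pt "0 0 -0.04 0 1" --pt "0 0 -0.04 0 1" --pt "0 0 0 0 1"

```text
clock: 10.85
position: [0.4601, -0.25, 0.1762]
ee_rot: [0.926, 0.374, 0.023, 0.038]
ft_force: [1.4, -0.3, 0.0]
grip_width: 0.426
```

```bash
python3 j.py
```

```text
t 10.85 j [ 0.6127  0.0982 -0.2283  1.865   0.0503  1.0964 -0.4379] v [-0.004  0.037  0.001  0.068  0.011 -0.078 -0.01 ] rotvec vs down [-4.43 -2.66 43.95] p [ 0.4601 -0.25    0.1762] tau [  0.6 -44.1  -0.2 -34.8  -0.2   1.8   0.3]
```

>>> apply_moves --pt "0 0 0 0 1" --pt "0 0 0 0 1" --pt "0 0 0 0 1" --pt "0 0 0 0 1" --pt "0 0 0 0 1"

```text
clock: 11.27
position: [0.4607, -0.2503, 0.1767]
ee_rot: [0.926, 0.374, 0.024, 0.039]
ft_force: [-1.5, 0.6, -0.1]
grip_width: 0.426
```

```bash
python3 j.py; python3 - <<'E'
from h import *
# let time pass by camera calls: arm holds its last target
for i in range(6):
    camera("top")
E
python3 j.py
```

```text
t 11.267 j [ 0.6123  0.0971 -0.2279  1.8651  0.0506  1.0944 -0.4383] v [ 0.001  0.015 -0.001  0.01   0.002 -0.004 -0.002] rotvec vs down [-4.57 -2.76 43.94] p [ 0.4607 -0.2503  0.1767] tau [  0.  -45.   -0.6 -38.2   0.1  -0.5   0. ]
t 11.567 j [ 0.6124  0.0962 -0.228   1.8643  0.0505  1.0948 -0.4382] v [ 0.    -0.003 -0.    -0.003 -0.002  0.     0.   ] rotvec vs down [-4.62 -2.81 43.94] p [ 0.461  -0.2504  0.1775] tau [ -0.  -44.2  -0.6 -37.8   0.1  -0.5  -0. ]
```

```bash
python3 go.py .572 .288 .17 9.8
```

```text
t 11.57 p [ 0.461  -0.2504  0.1775] yaw 44.0 tilt 5.28 grip 0.43 F [ 0.7 -1.1 -1. ] j7 -0.44
[0.0324, -0.0222, -0.001, 2.44]
[0.0314, -0.0235, -0.0011, 2.44]
[0.0304, -0.0248, -0.0013, 2.44]
[0.0293, -0.0261, -0.0014, 2.44]
[0.0282, -0.0273, -0.0015, 2.44]
[0.027, -0.0285, -0.0017, 2.44]
[0.0257, -0.0296, -0.0018, 2.44]
[0.0245, -0.0307, -0.0019, 2.44]
[0.0231, -0.0317, -0.002, 2.44]
[0.0218, -0.0326, -0.0021, 2.44]
[0.0203, -0.0335, -0.0022, 2.44]
[0.0189, -0.0344, -0.0023, 2.44]
[0.0174, -0.0351, -0.0024, 2.44]
[0.0159, -0.0358, -0.0025, 2.44]
-- 14
```

>>> apply_moves --pt "0.032 -0.022 -0.001 2.4 1" --pt "0.031 -0.0235 -0.001 2.4 1" --pt "0.03 -0.025 -0.001 2.4 1" --pt "0.029 -0.026 -0.001 2.4 1" --pt "0.028 -0.027 -0.001 2.4 1"

```text
clock: 11.98
position: [0.4995, -0.0635, 0.1744]
ee_rot: [0.964, 0.263, 0.028, 0.038]
ft_force: [1.1, 0.1, -0.0]
grip_width: 0.429
```

>>> apply_moves --pt "0.027 -0.0285 -0.001 2.4 1" --pt "0.0255 -0.0295 -0.001 2.4 1" --pt "0.0245 -0.0305 -0.001 2.4 1" --pt "0.023 -0.0315 -0.001 2.4 1" --pt "0.022 -0.0325 -0.001 2.4 1"

```text
clock: 12.4
position: [0.5449, 0.136, 0.1723]
ee_rot: [0.987, 0.154, 0.033, 0.036]
ft_force: [1.3, -0.6, 0.4]
grip_width: 0.426
```

>>> apply_moves --pt "0.02 -0.0335 0 2.4 1" --pt "0.019 -0.0345 0 2.4 1" --pt "0.01 -0.02 0 2.4 1" --pt "0 0 0 0 1"

```text
clock: 12.73
position: [0.568, 0.2486, 0.1675]
ee_rot: [0.995, 0.091, 0.036, 0.031]
ft_force: [-0.2, 0.3, -1.1]
grip_width: 0.427
```

```bash
python3 j.py; python3 t.py | grep 'z 0.00[789]'; python3 go.py .572 .288 .06 9.8
```

```text
t 12.733 j [-0.0961  0.383  -0.55    1.5808  0.305   1.2129 -2.1034] v [-0.017  0.003  0.012  0.006 -0.007  0.002  0.055] rotvec vs down [-3.51 -4.1  10.45] p [0.568  0.2486 0.1675] tau [  0.5 -58.3  -5.7 -38.6   1.1  -0.   -1.5]
yellow [ 175  142   58   56 3109] z 0.008790089218481234 [571.7 287.6] [52.8 53. ] 9.7
yellow [280 145  49  49 847] z 0.008880276470847548 [589.7 196.1] [40.  48.4] 70.8
yellow [ 366  149   73   41 2681] z 0.008831073647426468 [604.7  96.9] [39.8 70.4] 9.9
t 12.78 p [0.5678 0.2469 0.1674] yaw 10.7 tilt 5.40 grip 0.42 F [-0.8 -0.  -0.8] j7 -2.10
[0.0016, -0.0156, 0.035, 0.29]
[0.0015, -0.0156, 0.035, 0.29]
[0.0014, -0.0157, 0.035, 0.29]
-- 3
```

>>> apply_moves --pt "0.003 -0.018 0.036 0.3 1" --pt "0.003 -0.017 0.036 0.3 1" --pt "0.003 -0.016 0.036 0.3 1" --pt "0 0 0.006 0 1" --pt "0 0 0 0 1"

```text
clock: 13.2
position: [0.5805, 0.2882, 0.05]
ee_rot: [0.995, 0.082, 0.038, 0.032]
ft_force: [0.6, -0.3, -0.6]
grip_width: 0.425
```

```bash
python3 j.py;  python3 go.py .574 .286 .03 9.8
```

```text
t 13.2 j [-0.1939  0.5585 -0.508   1.6055  0.4144  1.0418 -2.249 ] v [-0.008  0.038  0.001  0.027  0.004 -0.013 -0.007] rotvec vs down [-3.65 -4.4   9.44] p [0.5805 0.2882 0.05  ] tau [ -2.2 -65.5  -9.9 -32.2   0.5  -0.5  -0.3]
t 13.20 p [0.5805 0.2882 0.05  ] yaw 9.6 tilt 5.71 grip 0.42 F [ 0.6 -0.3 -0.6] j7 -2.25
[-0.0082, -0.0002, 0.0195, -0.21]
-- 1
```

>>> apply_moves --pt "-0.007 0 0.018 0 1" --pt "-0.002 0 0.007 0 1" --pt "0 0 0.003 0 1"

```text
clock: 13.45
position: [0.5763, 0.2816, 0.0242]
ee_rot: [0.995, 0.081, 0.04, 0.032]
ft_force: [-0.6, -0.7, -0.6]
grip_width: 0.424
```

```bash
python3 j.py;  python3 go.py .574 .286 .018 9.8
```

```text
t 13.45 j [-0.1939  0.5752 -0.4973  1.6423  0.4338  0.9892 -2.2676] v [ 0.009  0.033  0.024  0.026  0.027 -0.05  -0.009] rotvec vs down [-3.71 -4.58  9.28] p [0.5763 0.2816 0.0242] tau [ -0.3 -67.2  -8.8 -31.5   0.4  -0.1  -0.1]
t 13.45 p [0.5763 0.2816 0.0242] yaw 9.4 tilt 5.89 grip 0.42 F [-0.6 -0.7 -0.6] j7 -2.27
[-0.002, -0.0051, 0.0057, -0.36]
-- 1
```

>>> apply_moves --pt "-0.001 -0.005 0.003 0 1" --pt "0 -0.001 0.002 0 1" --pt "0 0 0.001 0 1"

```text
clock: 13.7
position: [0.5774, 0.2857, 0.021]
ee_rot: [0.995, 0.079, 0.042, 0.032]
ft_force: [-1.2, -0.6, -0.7]
grip_width: 0.419
```

```bash
python3 go.py .574 .286 .018 9.8
```

```text
t 13.70 p [0.5774 0.2857 0.021 ] yaw 9.3 tilt 6.08 grip 0.42 F [-1.2 -0.6 -0.7] j7 -2.28
[-0.0035, -0.001, 0.0026, -0.53]
-- 1
```

>>> apply_moves --pt "-0.003 0 0.003 0 1" --pt "0 0 0.002 0 1"

```text
clock: 13.87
position: [0.5772, 0.2859, 0.0188]
ee_rot: [0.995, 0.079, 0.045, 0.031]
ft_force: [-3.7, -3.4, 9.5]
grip_width: 0.424
```

>>> apply_moves --pt "0 0 0 0 0" --pt "0 0 0 0 -0.3" --pt "0 0 0 0 -0.6" --pt "0 0 0 0 -1" --pt "0 0 -0.02 0 -1"

```text
clock: 14.28
position: [0.5742, 0.2859, 0.0369]
ee_rot: [0.995, 0.079, 0.043, 0.032]
ft_force: [-0.7, -0.0, -1.1]
grip_width: 0.996
```

>>> apply_moves --pt "0 0 -0.041 0 -1" --pt "0 0 -0.041 0 -1" --pt "0 0 -0.041 0 -1" --pt "0 0 0 0 -1"

```text
clock: 14.62
position: [0.5612, 0.2934, 0.1646]
ee_rot: [0.995, 0.08, 0.042, 0.032]
ft_force: [0.9, 0.6, 0.4]
grip_width: 0.999
```

```bash
python3 j.py; python3 w.py .034 .06 f; python3 go.py .651 -.204 .18 40.7
```

```text
t 14.617 j [-0.1754  0.4133 -0.5541  1.5508  0.3351  1.2191 -2.2127] v [ 0.002  0.048  0.02   0.079  0.021 -0.07  -0.015] rotvec vs down [-3.7  -4.83  9.14] p [0.5612 0.2934 0.1646] tau [  2.4 -57.3  -5.  -32.9   0.1   1.9   0.4]
blob [234 154  44   4 173] med [0.5928 0.2899 0.0438] rect [592.7 289.5] [ 1.8 35.8] 8.6
blob [234 160  44   5 179] med [0.5872 0.2883 0.0441] rect [587.  288.6] [ 2.4 35.8] 8.8
blob [347 160  20  35 470] med [0.5891 0.2025 0.0525] rect [587.5 201. ] [26.7  9.4] 14.7
blob [234 167  43   5 213] med [0.5815 0.2882 0.0437] rect [581.3 288. ] [ 2.6 35.4] 8.2
blob [234 173  43   6 194] med [0.5763 0.2869 0.0434] rect [575.9 287.1] [ 2.4 35.7] 9.0
blob [234 179  43   6 214] med [0.5705 0.2864 0.0437] rect [570.3 286.3] [ 2.7 35.6] 8.7
blob [234 186  43  12 454] med [0.5619 0.2849 0.0433] rect [561.9 284.8] [ 8.4 36.1] 8.4
blob [218 288  62  18 833] med [0.465  0.276  0.0464] rect [464.5 276.2] [ 4.5 54.5] 10.5
t 14.67 p [0.5605 0.2923 0.161 ] yaw 9.3 tilt 6.00 grip 1.00 F [ 0.1 -0.2 -1.2] j7 -2.21
[0.0008, 0.0388, 0.0014, -2.42]
[-0.0008, 0.0388, 0.0013, -2.42]
[-0.0024, 0.0387, 0.0012, -2.42]
[-0.0041, 0.0386, 0.001, -2.42]
[-0.0057, 0.0384, 0.0009, -2.42]
[-0.0073, 0.0381, 0.0007, -2.42]
[-0.0089, 0.0378, 0.0006, -2.42]
[-0.0105, 0.0374, 0.0005, -2.42]
[-0.012, 0.0369, 0.0003, -2.42]
[-0.0136, 0.0364, 0.0001, -2.42]
[-0.0151, 0.0358, -0.0, -2.42]
[-0.0166, 0.0351, -0.0002, -2.42]
[-0.018, 0.0344, -0.0003, -2.42]
-- 13
```

View pics/f.png

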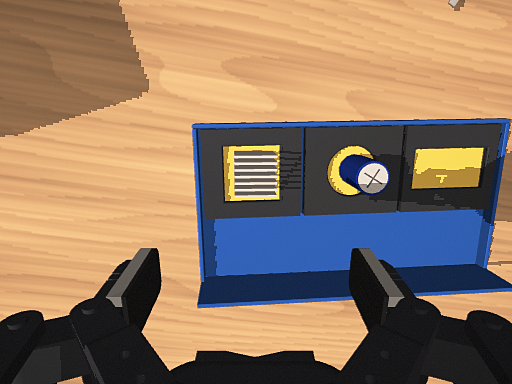

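The heatsink is flat in its recess, with fin tops at 43.7 mm where 44 is expected, about 4 mm off centre. The cap is upright in its recess. Next is the block, with the jaw across its 22 mm width, so tool yaw 130.7°.

```bash
python3 -c "
from go import *
plan([[.64,-.19,.18,130.7]],raw=True)"
```

```text
t 14.67 p [0.5605 0.2923 0.161 ] yaw 9.3 tilt 6.00 grip 1.00 F [ 0.1 -0.2 -1.2] j7 -2.21
[0.0001, 0.0272, 0.0009, -6.75]
[-0.0031, 0.027, 0.0007, -6.75]
[-0.0062, 0.0265, 0.0004, -6.75]
[-0.0093, 0.0256, 0.0001, -6.75]
[-0.0122, 0.0243, -0.0002, -6.75]
[-0.0149, 0.0227, -0.0005, -6.75]
[-0.0175, 0.0208, -0.0009, -6.75]
[-0.0198, 0.0186, -0.0012, -6.75]
[-0.0218, 0.0162, -0.0015, -6.75]
[-0.0235, 0.0135, -0.0019, -6.75]
[-0.0249, 0.0106, -0.0022, -6.75]
[-0.026, 0.0076, -0.0025, -6.75]
[-0.0267, 0.0045, -0.0028, -6.75]
[-0.027, 0.0014, -0.003, -6.75]
[-0.0269, -0.0018, -0.0032, -6.75]
[-0.0265, -0.005, -0.0034, -6.75]
[-0.0257, -0.0081, -0.0036, -6.75]
[-0.0245, -0.0111, -0.0037, -6.75]
-- 18
```

>>> apply_moves --pt "0 0.027 0 -6.8 -1" --pt "-0.003 0.027 0 -6.8 -1" --pt "-0.006 0.0265 0 -6.8 -1" --pt "-0.009 0.0255 0 -6.8 -1" --pt "-0.012 0.0245 0 -6.8 -1"

```text
clock: 15.08
position: [0.5807, 0.1628, 0.1683]
ee_rot: [0.923, 0.38, 0.029, 0.042]
ft_force: [0.4, 0.2, -0.1]
grip_width: 0.995
```

>>> apply_moves --pt "-0.015 0.0225 -0.001 -6.8 -1" --pt "-0.0175 0.021 -0.001 -6.8 -1" --pt "-0.02 0.0185 -0.001 -6.8 -1" --pt "-0.022 0.016 -0.001 -6.8 -1" --pt "-0.0235 0.0135 -0.002 -6.8 -1"

```text
clock: 15.5
position: [0.6066, 0.0227, 0.1793]
ee_rot: [0.762, 0.646, 0.012, 0.047]
ft_force: [0.1, 0.5, -0.0]
grip_width: 0.997
```

>>> apply_moves --pt "-0.025 0.0105 -0.002 -6.8 -1" --pt "-0.026 0.0075 -0.002 -6.8 -1" --pt "-0.0265 0.0045 -0.003 -6.8 -1" --pt "-0.027 0.0015 -0.003 -6.8 -1" --pt "-0.027 -0.002 -0.003 -6.8 -1"

```text
clock: 15.92
position: [0.637, -0.1154, 0.1976]
ee_rot: [0.527, 0.848, -0.005, 0.045]
ft_force: [0.2, 0.4, 0.8]
grip_width: 1.0
```

```bash
python3 j.py; python3 -c "
from go import *
plan([[.64,-.19,.18,130.7]],raw=True)"; python3 -c "
from w import *
wr(.022,.034,None,.25)"
```

```text
t 15.917 j [ 0.604   0.424  -0.6849  1.4945  0.3391  1.255   0.3343] v [ 0.463  0.276 -0.093 -0.421  0.144  0.203  1.948] rotvec vs down [ -6.22   0.7  116.16] p [ 0.637  -0.1154  0.1976] tau [ -2.6 -63.6  -8.5 -35.6   0.   -0.7  -4.1]
t 15.92 p [ 0.637  -0.1154  0.1976] yaw 116.2 tilt 5.24 grip 1.00 F [0.2 0.4 0.8] j7 0.33
[-0.0222, -0.0104, 0.0073, -4.85]
[-0.0213, -0.0123, 0.0072, -4.85]
[-0.0202, -0.0141, 0.007, -4.85]
-- 3
blob [ 97  20  42  73 582] med [ 0.4979 -0.0896  0.0261] rect [499.4 -89.2] [16.5 60.7] 1.5
blob [ 445  128   57   56 2282] med [ 0.8365 -0.0197  0.0326] rect [837.1 -20.9] [51.7 56. ] 27.6
blob [ 207  206   34   51 1042] med [ 0.6504 -0.2015  0.0303] rect [ 652.  -204.2] [22.7 54.9] 41.6
```

>>> apply_moves --pt "-0.022 -0.0105 0.015 -4.9 -1" --pt "-0.021 -0.0125 0.02 -4.9 -1" --pt "-0.02 -0.014 0.02 -4.9 -1" --pt "-0.008 -0.006 0.02 -1 -1" --pt "0 0 0 0 -1"

```text
clock: 16.38
position: [0.6448, -0.2177, 0.1225]
ee_rot: [0.4, 0.915, -0.013, 0.044]
ft_force: [-1.0, 0.0, -1.6]
grip_width: 0.997
```

```bash
python3 j.py; python3 w.py .022 .034; python3 -c "
from go import *
plan([[.652,-.204,.09,131]],raw=True)"
```

```text
t 16.383 j [ 0.7224  0.5553 -0.6694  1.4883  0.4212  1.1516  0.7264] v [ 0.019 -0.019 -0.011 -0.022 -0.01   0.034  0.007] rotvec vs down [ -6.44   1.96 132.68] p [ 0.6448 -0.2177  0.1225] tau [ -1.5 -71.7 -14.  -39.1   0.6  -1.3   0.9]
blob [ 257  138   33   71 2086] med [ 0.6499 -0.2024  0.0304] rect [ 651.7 -204.4] [22.1 54.3] 41.5
t 16.43 p [ 0.6453 -0.2168  0.1244] yaw 132.7 tilt 5.39 grip 1.00 F [-0.9 -0.4  0.1] j7 0.73
[0.008, 0.0132, 0.034, 1.72]
-- 1
```

>>> apply_moves --pt "0.005 0.009 0.036 1.2 -1" --pt "0.004 0.006 0.036 0 -1" --pt "0 0 0.025 0 -1" --pt "0 0 0 0 -1"

```text
clock: 16.77
position: [0.6613, -0.2006, 0.0301]
ee_rot: [0.412, 0.91, -0.011, 0.049]
ft_force: [-1.3, -0.7, -0.9]
grip_width: 1.001
```

```bash
python3 -c "
from go import *
plan([[.652,-.2045,.009,131.5]],raw=True)"
```

```text
t 16.77 p [ 0.6613 -0.2006  0.0301] yaw 131.2 tilt 5.72 grip 1.00 F [-1.3 -0.7 -0.9] j7 0.62
[0.0052, -0.01, 0.0205, -0.33]
-- 1
```

>>> apply_moves --pt "0.004 -0.009 0.014 0 -1" --pt "0.002 -0.003 0.008 0 -1" --pt "0 0 0.001 0 -1"

```text
clock: 17.02
position: [0.6526, -0.2003, 0.0107]
ee_rot: [0.412, 0.91, -0.009, 0.05]
ft_force: [-0.1, 0.3, -0.3]
grip_width: 1.002
```

```bash
python3 -c "
from go import *
plan([[.652,-.2045,.009,131.5]],raw=True)"
```

```text
t 17.02 p [ 0.6526 -0.2003  0.0107] yaw 131.3 tilt 5.86 grip 1.00 F [-0.1  0.3 -0.3] j7 0.61
[-0.0026, -0.0033, 0.0018, -0.24]
-- 1
```

>>> apply_moves --pt "-0.003 -0.003 0.004 0 0" --pt "0 0 0.002 0 1" --pt "0 0 0.001 0 1" --pt "0 0 0.001 0 1" --pt "0 0 0.001 0 1"

```text
clock: 17.43
position: [0.6573, -0.2049, 0.0085]
ee_rot: [0.412, 0.91, -0.009, 0.054]
ft_force: [-0.8, -1.4, 0.3]
grip_width: 0.303
```

>>> apply_moves --pt "0 0 0 0 1" --pt "0 0 0 0 1"

```text
clock: 17.6
position: [0.6579, -0.2051, 0.0093]
ee_rot: [0.412, 0.91, -0.008, 0.055]
ft_force: [-0.1, 0.0, -0.9]
grip_width: 0.25
```

```bash
python3 j.py; python3 -c "
from go import *
plan([[.652,-.2045,.009,131.5]],raw=True)"
```

```text
t 17.6 j [ 0.663   0.6778 -0.6116  1.5637  0.5134  0.9506  0.6089] v [-0.001 -0.002 -0.001 -0.001 -0.     0.     0.   ] rotvec vs down [ -7.93   1.22 131.11] p [ 0.6579 -0.2051  0.0093] tau [  0.1 -72.7 -13.1 -32.2   0.3  -0.5  -0. ]
t 17.60 p [ 0.6579 -0.2051  0.0093] yaw 131.2 tilt 6.38 grip 0.25 F [-0.1  0.  -0.9] j7 0.61
[0.0043, -0.004, -0.0002, -0.32]
-- 1
```

>>> apply_moves --pt "0 0 -0.04 0 1" --pt "0 0 -0.04 0 1" --pt "0 0 -0.04 0 1" --pt "0 0 -0.03 0 1" --pt "0 0 0 0 1"

```text
clock: 18.02
position: [0.6414, -0.1945, 0.1606]
ee_rot: [0.412, 0.91, -0.008, 0.051]
ft_force: [0.8, 0.5, 0.3]
grip_width: 0.247
```

```bash
python3 j.py; python3 -c "
from go import *
plan([[.605,.094,.15,99.8]],raw=True)"
```

```text
t 18.017 j [ 0.7215  0.4949 -0.6953  1.4915  0.3862  1.188   0.6904] v [-0.004  0.014  0.009  0.036  0.009 -0.04  -0.008] rotvec vs down [ -7.32   1.19 131.19] p [ 0.6414 -0.1945  0.1606] tau [  1.7 -62.6  -9.9 -34.7  -0.1   1.    0.3]
t 18.02 p [ 0.6414 -0.1945  0.1606] yaw 131.3 tilt 5.90 grip 0.25 F [0.8 0.5 0.3] j7 0.69
[0.0301, 0.0204, -0.0011, 3.93]
[0.0314, 0.0183, -0.0013, 3.93]
[0.0326, 0.0161, -0.0015, 3.93]
[0.0336, 0.0138, -0.0016, 3.93]
[0.0345, 0.0115, -0.0018, 3.93]
[0.0352, 0.0091, -0.0019, 3.93]
[0.0357, 0.0067, -0.002, 3.93]
[0.0361, 0.0042, -0.0022, 3.93]
-- 8
```

>>> apply_moves --pt "0.03 0.0205 -0.001 3.9 1" --pt "0.0315 0.0185 -0.001 3.9 1" --pt "0.0325 0.016 -0.001 3.9 1" --pt "0.0335 0.014 -0.001 3.9 1" --pt "0.0345 0.0115 -0.001 3.9 1"

```text
clock: 18.43
position: [0.6213, -0.0209, 0.1554]
ee_rot: [0.572, 0.818, -0.0, 0.056]
ft_force: [0.3, 0.5, -0.7]
grip_width: 0.251
```

>>> apply_moves --pt "0.035 0.009 -0.002 3.9 1" --pt "0.0355 0.0065 -0.002 3.9 1" --pt "0.015 0.002 0 3.9 1" --pt "0 0 0 0 1"

```text
clock: 18.77
position: [0.6096, 0.0807, 0.1526]
ee_rot: [0.654, 0.755, 0.008, 0.054]
ft_force: [-0.1, -0.4, -0.8]
grip_width: 0.25
```

```bash
python3 j.py; python3 t.py g | grep 'z 0.00[789]'; python3 -c "
from go import *
plan([[.605,.094,.06,99.8]],raw=True)"
```

```text
t 18.767 j [ 0.3122  0.391  -0.6973  1.6386  0.3672  1.1528 -0.3385] v [-0.02  -0.007 -0.007  0.007 -0.004  0.     0.084] rotvec vs down [-7.08 -0.99 98.08] p [0.6096 0.0807 0.1526] tau [  0.  -56.6  -8.4 -36.9   0.6  -0.3  -2. ]
yellow [ 202    0   63   56 1238] z 0.008847195517301565 [588.9 188.3] [47.8 38.4] 9.0
yellow [ 214  102   49   82 3629] z 0.008843323037606876 [604.9  98. ] [40.1 71.6] 9.8
t 18.82 p [0.6098 0.0796 0.1527] yaw 98.2 tilt 6.31 grip 0.25 F [-0.5  1.3  0. ] j7 -0.33
[0.0072, -0.0034, 0.0303, -0.53]
[0.0072, -0.0034, 0.0303, -0.53]
[0.0072, -0.0033, 0.0303, -0.53]
-- 3
```

View pics/g.png

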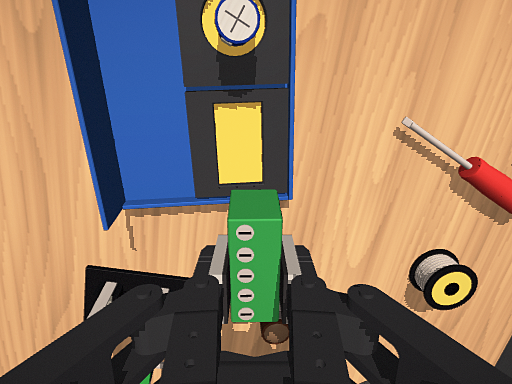

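The block is held squarely (x 231–281, y 190–322), pointing at the long recess at (239,143).

>>> apply_moves --pt "0.008 -0.004 0.032 -0.5 1" --pt "0.007 -0.004 0.032 -0.5 1" --pt "0.006 -0.003 0.03 -0.5 1" --pt "0 0 0 0 1"

```text
clock: 19.15
position: [0.6076, 0.0876, 0.0557]
ee_rot: [0.641, 0.765, 0.007, 0.058]
ft_force: [-0.2, 0.1, -0.6]
grip_width: 0.25
```

```bash
cat > gb.py <<'E'
from h import *
from go import plan
im,d,K,T=cam("wrist"); P=cloud(d,K,T); H,S,V=cv2.split(cv2.cvtColor(im,cv2.COLOR_RGB2HSV))
m=(H>40)&(H<85)&(S>90)&(V>50)&(d>0)
n,l,s,_=cv2.connectedComponentsWithStats(m.astype(np.uint8)); i=1+np.argmax(s[1:,4]); q=P[l==i]
print(s[i],"z pct",np.round(np.percentile(q[:,2],[1,50,99]),4))
r=cv2.minAreaRect(q[:,:2].astype(np.float32)*1000); print("green rect",np.round(r[0],1),np.round(r[1],1),round(r[2],1))
plan([[.605,.094,.03,99.8]],raw=True)
E
python3 gb.py; python3 j.py
```

```text
[ 227  190   56  132 5679] z pct [0.051  0.0773 0.0793]
green rect [610.6  91.7] [33.7 55.6] 10.3
t 19.20 p [0.6093 0.0873 0.0587] yaw 99.8 tilt 6.80 grip 0.25 F [ 0.3 -0.5  1. ] j7 -0.40
[0.0096, -0.0055, 0.0276, 0.0]
-- 1
t 19.2 j [ 0.2659  0.4915 -0.6597  1.7266  0.4666  0.9877 -0.4031] v [ 0.011 -0.052 -0.018 -0.066 -0.022  0.037  0.005] rotvec vs down [-7.67 -1.07 99.87] p [0.6093 0.0873 0.0587] tau [ -2.2 -58.3 -11.3 -31.4   0.7  -1.   -0.4]
```

>>> apply_moves --pt "0.009 -0.005 0.026 0 1" --pt "0.002 -0.002 0.008 0 1" --pt "0 0 0.001 0 1"

```text
clock: 19.45
position: [0.6084, 0.0909, 0.0271]
ee_rot: [0.643, 0.763, 0.01, 0.061]
ft_force: [0.7, 0.1, 0.6]
grip_width: 0.252
```

```bash
python3 -c "
from go import *
plan([[.606,.0937,.018,99.8]],raw=True)"
```

```text
t 19.45 p [0.6084 0.0909 0.0271] yaw 99.6 tilt 7.13 grip 0.25 F [0.7 0.1 0.6] j7 -0.45
[0.0039, -0.0027, 0.0086, -0.23]
-- 1
```

>>> apply_moves --pt "0.004 -0.003 0.006 0 1" --pt "0.001 -0.001 0.004 0 1" --pt "0 0 0.002 0 1"

```text
clock: 19.7
position: [0.608, 0.0927, 0.0185]
ee_rot: [0.644, 0.762, 0.011, 0.064]
ft_force: [0.5, -0.3, -0.8]
grip_width: 0.249
```

```bash
python3 -c "
from go import *
plan([[.606,.0937,.018,99.8]],raw=True)"
```

```text
t 19.70 p [0.608  0.0927 0.0185] yaw 99.4 tilt 7.42 grip 0.25 F [ 0.5 -0.3 -0.8] j7 -0.47
[0.0014, -0.0018, 0.0002, -0.39]
-- 1
```

>>> apply_moves --pt "0.001 -0.002 0.003 0 1" --pt "0 0 0.002 0 1"

```text
clock: 19.87
position: [0.6092, 0.0931, 0.0172]
ee_rot: [0.644, 0.762, 0.013, 0.066]
ft_force: [-6.2, 0.5, 14.8]
grip_width: 0.252
```

>>> apply_moves --pt "0 0 0 0 0.3" --pt "0 0 0 0 0" --pt "0 0 0 0 -0.4" --pt "0 0 0 0 -1" --pt "0 0 -0.02 0 -1"

```text
clock: 20.28
position: [0.6067, 0.0933, 0.0367]
ee_rot: [0.644, 0.762, 0.012, 0.066]
ft_force: [-0.5, -0.5, -0.4]
grip_width: 0.897
```

>>> apply_moves --pt "0 0 -0.041 0 -1" --pt "0 0 -0.041 0 -1" --pt "0 0 -0.041 0 -1" --pt "0 0 -0.02 0 -1" --pt "0 0 0 0 -1"

```text
clock: 20.7
position: [0.5881, 0.1039, 0.1853]
ee_rot: [0.644, 0.763, 0.012, 0.065]
ft_force: [0.2, 0.4, -0.1]
grip_width: 1.0
```

```bash
python3 j.py; python3 w.py .032 .06 hh; python3 -c "
from go import *
plan([[.54,-.08,.24,90]],raw=True)"
```

```text
t 20.7 j [ 0.3078  0.3129 -0.7319  1.6632  0.3379  1.1785 -0.3423] v [-0.003 -0.012  0.002  0.008 -0.002 -0.017 -0.001] rotvec vs down [-8.48 -1.59 99.51] p [0.5881 0.1039 0.1853] tau [  0.8 -51.6  -7.2 -37.1   0.2   0.6   0.3]
blob [ 239   41   40   40 1249] med [0.5891 0.1906 0.0536] rect [590.1 189.6] [29.4 28.4] 3.4
blob [ 120  117   22   96 1039] med [0.4966 0.0911 0.05  ] rect [496.2  87.8] [ 4.6 80.9] 9.8
blob [ 247  141   25   58 1350] med [0.6084 0.099  0.0384] rect [609.2  96.7] [22.2 54.1] 10.2
t 20.75 p [0.588  0.1037 0.1839] yaw 99.4 tilt 7.55 grip 1.00 F [ 1.   0.7 -0.1] j7 -0.34
[-0.0296, -0.0121, -0.0082, 1.57]
[-0.0299, -0.0114, -0.0081, 1.57]
[-0.0302, -0.0106, -0.008, 1.57]
[-0.0305, -0.0097, -0.0079, 1.57]
[-0.0308, -0.0089, -0.0078, 1.57]
[-0.0311, -0.0081, -0.0077, 1.57]
-- 6
```

View pics/hh.png

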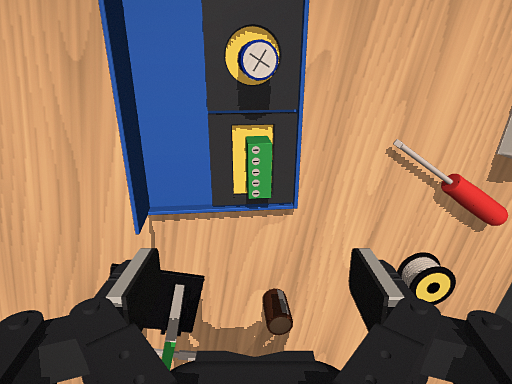

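The block is flat in its recess, with its top at 38.4 mm where 38 is expected, 4 mm off centre. The board comes next. The tool has drifted to a 7.5° tilt with its tips towards +x, which happens to be the lean direction I need. I'll narrow the jaws so the rear finger clears the old board.

>>> apply_moves --pt "-0.037 -0.0135 -0.008 1.5 0.05" --pt "-0.037 -0.0125 -0.008 1.5 0.05" --pt "-0.037 -0.012 -0.008 1.5 0.05" --pt "-0.037 -0.011 -0.008 1.5 0.05" --pt "-0.037 -0.01 -0.008 1.5 0.05"

```text
clock: 21.17
position: [0.543, -0.0805, 0.2247]
ee_rot: [0.688, 0.723, 0.016, 0.058]
ft_force: [0.7, -0.6, -0.3]
grip_width: 0.472
```

>>> apply_moves --pt "-0.025 -0.005 -0.004 0.5 0.05" --pt "0 0 0 0 0.05" --pt "0 0 0 0 0.05"

```text
clock: 21.42
position: [0.5349, -0.1183, 0.2272]
ee_rot: [0.697, 0.714, 0.014, 0.058]
ft_force: [-0.0, 1.2, -0.4]
grip_width: 0.475
```

```bash
python3 j.py; python3 w.py .08 .095 i; python3 go.py .545 -.09 .12 91.5
```

```text
t 21.417 j [ 0.672   0.1264 -0.6099  1.7439  0.1359  1.1908  0.0502] v [ 0.047  0.011  0.033  0.009  0.012 -0.004  0.022] rotvec vs down [-7.38 -1.74 91.28] p [ 0.5349 -0.1183  0.2272] tau [  2.1 -42.9  -0.5 -39.6   0.6  -0.5   0.3]
blob [184  96  14  72 886] med [ 0.4933 -0.088   0.0863] rect [493.1 -89.4] [60.3 10.1] 86.0
blob [242 101  19  70 838] med [ 0.5447 -0.0905  0.0863] rect [544.9 -92.5] [59.9 10.2] 86.0
t 21.47 p [ 0.5348 -0.1185  0.227 ] yaw 91.2 tilt 6.78 grip 0.47 F [-1.  -0.7 -0. ] j7 0.05
[0.0117, 0.0001, 0.0352, -0.09]
[0.0117, 0.0001, 0.0352, -0.09]
[0.0117, 0.0001, 0.0352, -0.09]
-- 3
```

View pics/i.png

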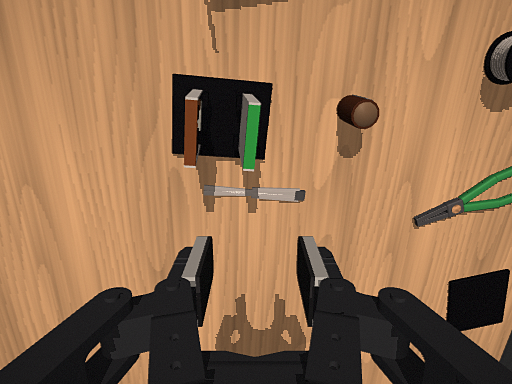

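The green board's top strip is at (252,133) and the old board is at (192,127). The rack yaw is about −3.7°. The board's top centre is (0.545,-0.092) at 86 mm.

```bash
cat > bp.py <<'E'
import sys
from go import *
# bp.py x y z yaw : plan so that the PAD point (19 mm behind TCP) gets to x y z
_,_,o,M=state(); zt=M[:,2]; print("tool z",np.round(zt,3))
v=[float(a) for a in sys.argv[1:]]; t=np.array(v[:3])+.019*zt
print("pad now",np.round(np.array(o["position"])-.019*zt,4))
plan([[*t,v[3]]],raw=True)
E
python3 bp.py .5447 -.092 .15 86.3
```

```text
tool z [ 0.101 -0.061 -0.993]
pad now [ 0.5329 -0.1173  0.2458]
t 21.47 p [ 0.5348 -0.1185  0.227 ] yaw 91.2 tilt 6.78 grip 0.47 F [-1.  -0.7 -0. ] j7 0.05
[0.0104, 0.001, 0.0316, 1.64]
[0.0105, 0.0007, 0.0316, 1.64]
[0.0106, 0.0005, 0.0315, 1.64]
-- 3
```

>>> apply_moves --pt "0.012 0.002 0.03 1.8 0.05" --pt "0.011 0.001 0.03 1.8 0.05" --pt "0.011 0.001 0.03 1.8 0.05" --pt "0 0 0 0 0.05"

```text
clock: 21.8
position: [0.5493, -0.0854, 0.1311]
ee_rot: [0.73, 0.681, 0.017, 0.057]
ft_force: [-1.7, 0.5, -1.3]
grip_width: 0.473
```

```bash
python3 w.py .08 .095; python3 bp.py .5447 -.092 .11 86.3; python3 j.py
```

```text
blob [ 232  176   18   90 1466] med [ 0.545  -0.0891  0.0863] rect [544.9 -92.6] [60.6 10. ] 86.0
blob [ 142  179   29   93 1714] med [ 0.4937 -0.086   0.0862] rect [493. -89.] [60.5 10.5] 86.0
tool z [ 0.104 -0.06  -0.993]
pad now [ 0.5483 -0.085   0.1528]
t 21.85 p [ 0.5503 -0.0861  0.1339] yaw 85.9 tilt 6.91 grip 0.48 F [-0.1  0.4 -0.2] j7 -0.19
[-0.0025, -0.0039, 0.0213, -0.18]
[-0.0025, -0.0039, 0.0212, -0.18]
-- 2
t 21.85 j [ 0.5895  0.2388 -0.6156  1.8366  0.2336  1.0158 -0.1877] v [ 0.029 -0.054  0.012 -0.069 -0.02   0.046  0.067] rotvec vs down [-7.28 -2.19 85.99] p [ 0.5503 -0.0861  0.1339] tau [  0.  -45.2  -4.2 -34.9   0.8  -1.2  -1. ]
```

>>> apply_moves --pt "-0.004 -0.005 0.014 0 0.05" --pt "-0.002 -0.003 0.014 0 0.05" --pt "0 0 0 0 0.05"

```text
clock: 22.1
position: [0.5467, -0.0912, 0.1081]
ee_rot: [0.726, 0.685, 0.018, 0.058]
ft_force: [-0.6, 0.6, -0.4]
grip_width: 0.475
```

```bash
python3 bp.py .545 -.0925 .074 86
```

```text
tool z [ 0.107 -0.06  -0.993]
pad now [ 0.5447 -0.0901  0.1269]
t 22.10 p [ 0.5467 -0.0912  0.1081] yaw 86.4 tilt 7.01 grip 0.48 F [-0.6  0.6 -0.4] j7 -0.19
[0.0002, -0.0027, 0.0264, 0.22]
[0.0002, -0.0027, 0.0264, 0.22]
-- 2
```

>>> apply_moves --pt "0 -0.004 0.022 0 0.05" --pt "0 -0.003 0.022 0 0.05" --pt "0 -0.001 0.008 0 0.05" --pt "0 0 0 0 0.05"

```text
clock: 22.43
position: [0.5489, -0.0939, 0.0617]
ee_rot: [0.725, 0.686, 0.021, 0.062]
ft_force: [-0.1, 0.7, -0.1]
grip_width: 0.472
```

```bash
python3 bp.py .545 -.0925 .074 86
```

```text
tool z [ 0.115 -0.061 -0.991]
pad now [ 0.5467 -0.0927  0.0805]
t 22.43 p [ 0.5489 -0.0939  0.0617] yaw 86.7 tilt 7.49 grip 0.47 F [-0.1  0.7 -0.1] j7 -0.23
[0.0005, -0.0025, 0.0063, 0.66]
-- 1
```

>>> apply_moves --pt "0 -0.003 0.007 0.6 0.05" --pt "0 -0.001 0.001 0 0.4" --pt "0 0 0.001 0 0.7" --pt "0 0 0.001 0 1" --pt "0 0 0.001 0 1" --squeeze 30

```text
clock: 22.85
position: [0.5474, -0.0942, 0.0555]
ee_rot: [0.728, 0.682, 0.021, 0.063]
ft_force: [-9.8, 1.8, 13.9]
grip_width: 0.135
```

>>> apply_moves --pt "0 0 0 0 1" --pt "0 0 0 0 1"

```text
clock: 23.02
position: [0.544, -0.094, 0.0553]
ee_rot: [0.729, 0.682, 0.018, 0.061]
ft_force: [-7.7, 0.6, 1.4]
grip_width: 0.117
```

```bash
python3 bp.py .545 -.0925 .074 86; python3 j.py
```

```text
tool z [ 0.109 -0.064 -0.992]
pad now [ 0.5419 -0.0928  0.0741]
t 23.02 p [ 0.544  -0.094   0.0553] yaw 86.0 tilt 7.26 grip 0.12 F [-7.7  0.6  1.4] j7 -0.25
[0.0005, 0.003, 0.0005, 0.01]
-- 1
t 23.017 j [ 0.5676  0.3268 -0.5831  1.9228  0.3198  0.8558 -0.2476] v [ 0.001 -0.01  -0.     0.015 -0.013  0.042  0.002] rotvec vs down [-7.66 -2.27 86.07] p [ 0.544  -0.094   0.0553] tau [ -0.3 -51.3  -6.2 -37.4   1.1  -3.6   0. ]
```

```bash
python3 -c "
from go import *
plan([[.544,-.094,.155,86]],raw=True)"
```

```text
t 23.02 p [ 0.544  -0.094   0.0553] yaw 86.0 tilt 7.26 grip 0.12 F [-7.7  0.6  1.4] j7 -0.25
[-0.0019, 0.0038, -0.033, 0.0]
[-0.0019, 0.0038, -0.033, 0.0]
[-0.0019, 0.0038, -0.033, 0.0]
-- 3
```

>>> apply_moves --pt "-0.001 0.0025 -0.02 0 1" --pt "-0.001 0.0025 -0.02 0 1" --pt "-0.002 0.004 -0.033 0 1" --pt "-0.002 0.004 -0.033 0 1" --pt "0 0 0 0 1"

```text
clock: 23.43
position: [0.5425, -0.093, 0.166]
ee_rot: [0.728, 0.683, 0.016, 0.058]
ft_force: [0.6, 0.9, -0.8]
grip_width: 0.111
```

```bash
python3 j.py; python3 -c "
from go import *
o=manip.get_obs()
w=np.array([.4824,.1749]); ya=np.array([-.170,.985]); xa=np.array([.985,.170]); c=w-.03*ya+.03*xa
print(c); plan([[c[0],c[1],.16,99.8]],raw=True)"
```

```text
t 23.433 j [ 0.6195  0.1887 -0.6231  1.8168  0.1948  1.0742 -0.1388] v [-0.005  0.025  0.005  0.058  0.017 -0.052 -0.02 ] rotvec vs down [-7.32 -2.04 86.19] p [ 0.5425 -0.093   0.166 ] tau [  1.2 -44.5  -3.1 -35.4  -0.2   1.3   0.6]
[0.51705 0.15045]
t 23.43 p [ 0.5425 -0.093   0.166 ] yaw 86.1 tilt 6.91 grip 0.11 F [ 0.6  0.9 -0.8] j7 -0.14
[0.0345, -0.0058, -0.0017, -1.95]
[0.0346, -0.0047, -0.0016, -1.95]
[0.0348, -0.0035, -0.0015, -1.95]
[0.0349, -0.0023, -0.0013, -1.95]
[0.0349, -0.0011, -0.0012, -1.95]
[0.035, 0.0001, -0.0011, -1.95]
[0.0349, 0.0013, -0.001, -1.95]
-- 7
```

>>> apply_moves --pt "0.0345 -0.006 -0.002 -1.95 1" --pt "0.0345 -0.005 -0.002 -1.95 1" --pt "0.035 -0.0035 -0.002 -1.95 1" --pt "0.035 -0.0025 -0.001 -1.95 1" --pt "0.035 -0.001 -0.001 -1.95 1"

```text
clock: 23.85
position: [0.5272, 0.0771, 0.1666]
ee_rot: [0.671, 0.738, 0.012, 0.065]
ft_force: [0.7, 0.4, -0.1]
grip_width: 0.111
```

>>> apply_moves --pt "0.035 0 -0.001 -1.95 1" --pt "0.015 0.001 0 -1.5 1" --pt "0 0 0 0 1"

```text
clock: 24.1
position: [0.5211, 0.1382, 0.1654]
ee_rot: [0.643, 0.763, 0.013, 0.066]
ft_force: [-0.6, -0.1, -1.1]
grip_width: 0.11
```

```bash
cat > bd.py <<'E'
import sys
from go import *
# held board: green strip pose, and plane of the board face; wall; all in tray axes (origin at wall inner face, mm)
xa=np.array([.985,.170]); ya=np.array([-.170,.985]); w=np.array([.4824,.1749])
im,d,K,T=cam("wrist"); P=cloud(d,K,T)
p,yaw,o,M=state(); L=lambda q:np.round(np.c_[(q[...,:2]-w)@xa*1000,(q[...,:2]-w)@ya*1000,q[...,2]*1000],1)
print("tcp tray",L(p[None]),"yaw rel",round(yaw-99.8,2),"tool z tray",np.round([M[:2,2]@xa,M[:2,2]@ya,M[2,2]],3))
H,S,V=cv2.split(cv2.cvtColor(im,cv2.COLOR_RGB2HSV))
m=(H>40)&(H<85)&(S>90)&(V>40)&(d>0)&(np.abs(P[...,2]-p[2]-.03)<.07)&(np.hypot(P[...,0]-p[0],P[...,1]-p[1])<.07)
n,l,s,_=cv2.connectedComponentsWithStats(m.astype(np.uint8))
if n>1:
    i=1+np.argmax(s[1:,4]); q=P[l==i]; t=L(q); top=t[t[:,2]>np.percentile(t[:,2],99)-4]
    print("green",s[i],"top strip mm: med",np.round(np.median(top,0),1),"min",np.percentile(top,2,axis=0),"max",np.percentile(top,98,axis=0)); 
    r=cv2.minAreaRect(top[:,:2].astype(np.float32)); print("strip rect",np.round(r[0],1),np.round(r[1],1),round(r[2],1)); print("all zmin",np.percentile(t,1,axis=0),np.percentile(t,99,axis=0))
wl=(P[...,2]>.050)&(P[...,2]<.058)&(d>0); a=L(P[wl]); a=a[(abs(a[:,0]+2)<12)]
if len(a): print("wall top x range",np.percentile(a[:,0],[2,50,98]),"z",np.median(a[:,2]),len(a))
if len(sys.argv)>1: save(im,sys.argv[1])
E
python3 bd.py k; python3 j.py
```

```text
tcp tray [[ 31.9 -43.9 165.5]] yaw rel -0.42 tool z tray [ 0.104 -0.085 -0.991]
green [ 241  229   28  116 2912] top strip mm: med [ 28.1 -37.2 196.3] min [ 23.5 -67.1 194.8] max [ 32.9 -13.4 197.8]
strip rect [ 28.2 -40.4] [10.1 57.5] 0.3
all zmin [ 23.4 -67.8 194.3] [ 33.1 -13.1 198. ]
wall top x range [-3.4 -1.4  0.5] z 54.2 1554
t 24.15 j [ 0.3202  0.2079 -0.8029  1.8241  0.2913  1.1123 -0.4198] v [ 0.04  -0.008  0.043  0.007 -0.003  0.001  0.016] rotvec vs down [-8.61 -1.66 99.47] p [0.5213 0.137  0.1655] tau [  0.8 -40.8  -4.1 -37.2   1.   -0.2  -0.2]
```

View pics/k.png

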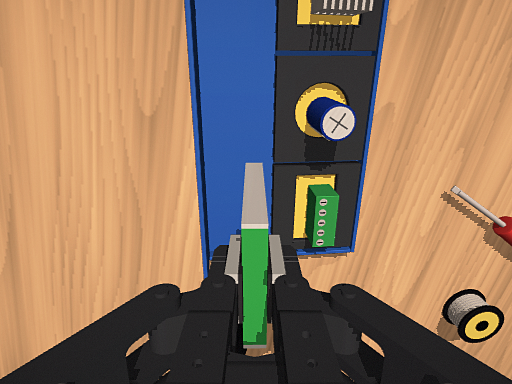

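The board is held square to the wall and leaning about 6–7° towards it; the strip spans (241–269, 229–345). The measured wall inner face matches my tray frame to 0.5 mm. I'll lower it with the bottom rear edge 18 mm from the wall.

```bash
cat > tp.py <<'E'
import sys
from go import *
xa=np.array([.985,.170]); ya=np.array([-.170,.985]); w=np.array([.4824,.1749])
v=[float(a) for a in sys.argv[1:]]; c=w+v[0]/1000*xa+v[1]/1000*ya
p,yaw,o,M=state(); print("tcp tray",np.round([(p[:2]-w)@xa*1e3,(p[:2]-w)@ya*1e3,p[2]*1e3],1),"tool z tray",np.round([M[:2,2]@xa,M[:2,2]@ya],3))
plan([[c[0],c[1],v[2]/1000,99.8]],raw=True)
E
python3 tp.py 18.5 -40 90
```

```text
tcp tray [ 31.9 -43.9 165.5] tool z tray [ 0.104 -0.085]
t 24.15 p [0.5213 0.137  0.1655] yaw 99.4 tilt 7.71 grip 0.11 F [-0.1 -0.1 -1.7] j7 -0.42
[0.0051, -0.0106, 0.0366, -0.21]
[0.0051, -0.0106, 0.0366, -0.21]
-- 2
```

>>> apply_moves --pt "0.005 -0.011 0.03 -0.2 1" --pt "0.004 -0.01 0.03 -0.2 1" --pt "0.002 -0.002 0.015 0 1" --pt "0 0 0 0 1"

```text
clock: 24.48
position: [0.5084, 0.1348, 0.0878]
ee_rot: [0.644, 0.762, 0.014, 0.069]
ft_force: [0.2, -0.1, -0.8]
grip_width: 0.113
```

```bash
python3 bd.py; python3 tp.py 18.5 -40 60
```

```text
tcp tray [[ 19.3 -44.1  89. ]] yaw rel -0.46 tool z tray [ 0.11  -0.087 -0.99 ]
green [ 241  229   28  116 2913] top strip mm: med [ 14.9 -38.4 118.6] min [ 10.2   -68.056 117.1  ] max [ 19.6   -14.5   120.256]
strip rect [ 14.9 -41.8] [10.  57.5] 0.1
all zmin [ 10.    -68.8   114.072] [ 19.7 -14.1 120.5]
wall top x range [-3.5 -1.5  0.4] z 54.2 1977
tcp tray [ 19.3 -44.1  89. ] tool z tray [ 0.11  -0.087]
t 24.53 p [0.5089 0.1347 0.089 ] yaw 99.3 tilt 8.07 grip 0.11 F [ 0.6 -0.9 -1.2] j7 -0.51
[0.0067, -0.004, 0.0283, -0.46]
-- 1
```

>>> apply_moves --pt "0.003 -0.003 0.02 -0.3 1" --pt "0.002 -0.003 0.012 0 1" --pt "0 -0.001 0.001 0 1"

```text
clock: 24.78
position: [0.5089, 0.1337, 0.0581]
ee_rot: [0.644, 0.762, 0.016, 0.071]
ft_force: [-0.3, 0.2, -0.4]
grip_width: 0.111
```

```bash
python3 bd.py; python3 tp.py 18.5 -40 54
```

```text
tcp tray [[ 19.3 -45.3  58.7]] yaw rel -0.53 tool z tray [ 0.115 -0.089 -0.989]
green [ 241  229   28  116 2918] top strip mm: med [ 15.1 -39.5  88.9] min [ 10.3  -69.26  87.3 ] max [ 19.8 -15.6  90.6]
strip rect [ 15.1 -42.9] [57.4 10. ] 90.0
all zmin [ 10.2   -70.     85.668] [ 19.9 -15.2  90.9]
wall top x range [-3.5 -1.5  0.4] z 54.2 2446
tcp tray [ 19.3 -45.3  58.7] tool z tray [ 0.115 -0.089]
t 24.83 p [0.5091 0.1336 0.0587] yaw 99.3 tilt 8.38 grip 0.11 F [-0.4 -0.3 -1.1] j7 -0.56
[0.0057, -0.0013, 0.004, -0.53]
-- 1
```

>>> apply_moves --pt "0.001 -0.002 0.003 -0.4 1" --pt "0 0 0.002 0 1" --pt "0 0 0.001 0 1"

```text
clock: 25.08
position: [0.5096, 0.1336, 0.055]
ee_rot: [0.642, 0.763, 0.017, 0.073]
ft_force: [-0.0, 0.2, -0.3]
grip_width: 0.111
```

```bash
python3 bd.py; python3 tp.py 18.5 -45 64
```

```text
tcp tray [[ 19.7 -45.3  54.9]] yaw rel -0.19 tool z tray [ 0.119 -0.089 -0.989]
green [ 241  229   28  116 2911] top strip mm: med [ 15.7 -39.6  85.8] min [ 10.9 -69.5  84.2] max [ 20.3 -15.9  87.5]
strip rect [ 15.5 -43.4] [10.1 57.8] 0.2
all zmin [ 10.8  -70.2   82.71] [ 20.4 -15.3  87.8]
wall top x range [-3.5 -1.5  0.4] z 54.2 2545
tcp tray [ 19.7 -45.3  54.9] tool z tray [ 0.119 -0.089]
t 25.13 p [0.5095 0.1336 0.0549] yaw 99.6 tilt 8.55 grip 0.11 F [ 0.3  0.6 -0.9] j7 -0.56
[-0.0005, -0.0001, -0.0092, -0.19]
-- 1
```

>>> apply_moves --pt "0 -0.003 0.002 0 1" --pt "0 -0.001 0.002 0 1" --pt "0 0 0.001 0 1"

```text
clock: 25.38
position: [0.5101, 0.1333, 0.0539]
ee_rot: [0.642, 0.763, 0.02, 0.076]
ft_force: [-1.5, -0.1, 3.3]
grip_width: 0.109
```

```bash
python3 bd.py
```

```text
tcp tray [[ 20.3 -45.6  53.9]] yaw rel -0.26 tool z tray [ 0.127 -0.09  -0.988]
green [ 241  229   28  116 2908] top strip mm: med [ 15.8 -39.8  84.8] min [ 11.1   -69.976  83.2  ] max [ 20.5 -16.1  86.4]
strip rect [ 15.8 -43.3] [10.1 57.2] 0.2
all zmin [ 10.9   -70.4    82.407] [ 20.7 -15.6  86.8]
wall top x range [-3.5 -1.5  0.4] z 54.2 2593
```

>>> apply_moves --pt "0 -0.006 -0.002 0 1" --pt "0 -0.001 0.002 0 1" --pt "0 -0.001 0.002 0 1"

```text
clock: 25.68
position: [0.5037, 0.1321, 0.0533]
ee_rot: [0.642, 0.763, 0.021, 0.078]
ft_force: [-7.0, -5.5, 32.1]
grip_width: 0.113
```

```bash
python3 bd.py|head -2; python3 tp.py 17 -45 64
```

```text
tcp tray [[ 13.8 -45.9  53.4]] yaw rel -0.29 tool z tray [ 0.132 -0.092 -0.987]
green [ 241  230   28  115 2914] top strip mm: med [  9.1 -40.1  84.3] min [  4.4 -70.   82.8] max [ 13.8   -16.338  85.8  ]
tcp tray [ 13.8 -45.9  53.4] tool z tray [ 0.132 -0.092]
t 25.73 p [0.5038 0.132  0.0534] yaw 99.5 tilt 9.24 grip 0.11 F [-5.2 -3.  20.6] j7 -0.57
[-0.0001, 0.0046, -0.0101, -0.29]
-- 1
```

>>> apply_moves --pt "0 0.003 -0.003 0 1" --pt "0 0 0 0 1"

```text
clock: 25.9
position: [0.5063, 0.1326, 0.0574]
ee_rot: [0.642, 0.763, 0.021, 0.078]
ft_force: [0.1, 0.1, -1.4]
grip_width: 0.112
```

```bash
python3 bd.py|head -3; python3 tp.py 17 -45 64
```

```text
tcp tray [[ 15.8 -45.8  56.8]] yaw rel -0.29 tool z tray [ 0.132 -0.092 -0.987]
green [ 241  230   28  115 2882] top strip mm: med [ 11.7 -39.9  88.3] min [  7.1 -69.8  86.8] max [ 16.4 -16.3  90. ]
strip rect [ 11.7 -43.1] [56.7 10.2] 90.0
tcp tray [ 15.8 -45.8  56.8] tool z tray [ 0.132 -0.092]
t 25.95 p [0.5058 0.1325 0.0568] yaw 99.5 tilt 9.27 grip 0.11 F [ 0.1 -1.  -0.9] j7 -0.57
[0.0001, 0.0021, -0.007, -0.29]
-- 1
```

>>> apply_moves --pt "0 0 0.002 0 1" --pt "0 0 0 0 0.65" --pt "0 0 0 0 0.65" --pt "0 0 -0.001 0 0.6" --pt "0 0 -0.004 0 0.6"

```text
clock: 26.37
position: [0.5056, 0.1326, 0.0583]
ee_rot: [0.642, 0.763, 0.021, 0.078]
ft_force: [-0.4, -0.3, 0.6]
grip_width: 0.2
```

```bash
python3 bd.py l; python3 tp.py 17 -45 70
```

```text
tcp tray [[ 15.7 -45.4  59.2]] yaw rel -0.27 tool z tray [ 0.133 -0.091 -0.987]
green [ 232  229   27  110 2682] top strip mm: med [  8.2 -42.4  83.9] min [  3.4 -72.   82.4] max [ 13.3 -18.5  85.3]
strip rect [  8.3 -45.5] [10.5 57.1] 0.9
all zmin [  3.2   -72.719  82.1  ] [ 13.6   -18.181  85.5  ]
wall top x range [-3.5 -1.5  0.4] z 54.3 2346
tcp tray [ 15.7 -45.4  59.2] tool z tray [ 0.133 -0.091]
t 26.42 p [0.5056 0.1328 0.0592] yaw 99.5 tilt 9.29 grip 0.20 F [-0.1 -0.4  0.9] j7 -0.56
[-0.0005, 0.0027, -0.0105, -0.27]
-- 1
```

View pics/l.png

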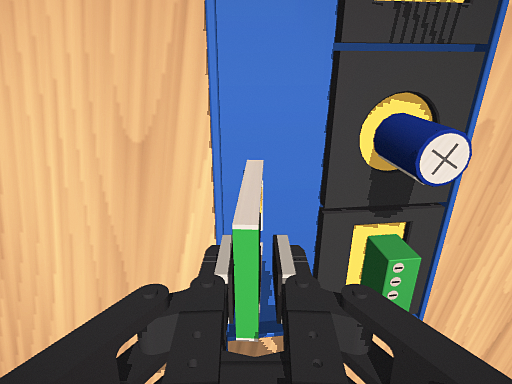

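The board is now loose, standing on its bottom edge and resting against the rear pad, leaning to the wall. I'll raise the fingers clear of the wall top and then open.

>>> apply_moves --pt "0 0 -0.005 0 0.6" --pt "0 0 -0.004 0 0.6" --pt "0 0 0 0 0.4" --pt "0 0 0 0 0.2" --pt "0 0 0 0 0"

```text
clock: 26.83
position: [0.5036, 0.1335, 0.0691]
ee_rot: [0.641, 0.763, 0.021, 0.078]
ft_force: [-0.1, -0.3, -0.2]
grip_width: 0.496
```

```bash
python3 bd.py; python3 tp.py 17 -45 70
```

```text
tcp tray [[ 13.8 -44.4  69. ]] yaw rel -0.26 tool z tray [ 0.132 -0.092 -0.987]
green [ 208  213   32  109 2622] top strip mm: med [ -2.8 -42.7  81.7] min [ -8. -72.  80.] max [  2.1 -18.5  83.7]
strip rect [ -3.  -45.7] [56.9 10.8] 89.8
all zmin [ -8.2   -72.7    61.521] [  4.5 -18.1  83.8]
wall top x range [-3.5   -1.4    9.164] z 54.2 2169
tcp tray [ 13.8 -44.4  69. ] tool z tray [ 0.132 -0.092]
t 26.88 p [0.5036 0.1335 0.069 ] yaw 99.5 tilt 9.26 grip 0.50 F [-0.8 -0.5  0.2] j7 -0.55
[-0.0007, 0.0033, -0.0005, -0.26]
-- 1
```

>>> apply_moves --pt "0 0 0 0 -0.4" --pt "0 0 0 0 -0.8" --pt "0 0 0 0 -1" --pt "0 0 0 0 -1"

```text
clock: 27.22
position: [0.5032, 0.1334, 0.0685]
ee_rot: [0.641, 0.763, 0.021, 0.078]
ft_force: [-0.3, 0.4, 0.2]
grip_width: 0.997
```

```bash
python3 bd.py
```

```text
tcp tray [[ 13.5 -44.5  68.5]] yaw rel -0.26 tool z tray [ 0.131 -0.092 -0.987]
green [ 209  213   31  110 2601] top strip mm: med [ -2.8 -42.1  81.7] min [ -8.  -71.9  80. ] max [  2.1   -18.324  83.6  ]
strip rect [ -2.8 -45.8] [57.5 10.7] 90.0
all zmin [ -8.1 -72.8  64.4] [  4.1 -18.   83.8]
wall top x range [-3.5   -1.4    8.798] z 54.2 2152
```

The board stayed put when the finger left, so it rests on the wall. I'll retreat straight up in world axes.

```bash
python3 tp.py 22 -60 200
```

```text
tcp tray [ 13.5 -44.5  68.5] tool z tray [ 0.131 -0.092]
t 27.27 p [0.5033 0.1333 0.0685] yaw 99.5 tilt 9.22 grip 1.00 F [-0.8 -0.5  0.7] j7 -0.55
[-0.0069, 0.0064, -0.0318, -0.06]
[-0.0069, 0.0064, -0.0318, -0.06]
[-0.0069, 0.0064, -0.0318, -0.06]
[-0.0069, 0.0064, -0.0318, -0.06]
-- 4
```

>>> apply_moves --pt "-0.004 0.005 -0.032 0 -1" --pt "-0.005 0.006 -0.032 0 -1" --pt "-0.008 0.006 -0.032 0 -1" --pt "-0.03 0.004 -0.025 0 -1" --pt "-0.03 0 -0.015 0 -1"

```text
clock: 27.68
position: [0.5131, 0.0751, 0.2132]
ee_rot: [0.637, 0.767, 0.019, 0.073]
ft_force: [1.9, 0.5, -0.1]
grip_width: 1.0
```

>>> apply_moves --pt "-0.03 0 -0.01 0 -1" --pt "0 0 0 0 -1" --pt "0 0 0 0 -1"

```text
clock: 27.93
position: [0.5198, 0.0397, 0.2318]
ee_rot: [0.639, 0.765, 0.02, 0.077]
ft_force: [-0.3, 0.9, -0.0]
grip_width: 0.998
```

```bash
python3 - <<'E'
from h import *
from w import wr
im,d,K,T,P=wr(.035,.06,"m",.3)
xa=np.array([.985,.170]); ya=np.array([-.170,.985]); w=np.array([.4824,.1749])
t=np.dstack([(P[...,:2]-w)@xa*1e3,(P[...,:2]-w)@ya*1e3,P[...,2]*1e3])
m=(d>0)&(t[...,0]>-15)&(t[...,0]<45)&(abs(t[...,1]+45)<45)&(t[...,2]>8)&(t[...,2]<95)
q=t[m]; 
for y0 in (-72,-60,-45,-30,-20):
    b=q[abs(q[:,1]-y0)<4]; f=b[(b[:,2]>15)&(b[:,2]<70)&(b[:,0]>2)]
    if len(f)>8: a=np.polyfit(f[:,2],f[:,0],1); print(y0,len(f),"slant",round(np.degrees(np.arctan(-a[0])),1),"x at floor",round(np.polyval(a,4),1),"top z",round(np.percentile(b[:,2],99),1))
s2,_,_,_=cam("scene"); save(np.vstack([im,s2[100:300]]),"m2")
E
python3 j.py
```

```text
blob [317   0  38  16 464] med [0.588  0.1814 0.0532] rect [591.1 181.5] [28.5 11.7] 7.5
blob [219   7  15  76 500] med [0.5005 0.138  0.0473] rect [501.3 131.9] [13.1 60.2] 10.2
blob [ 313   77   26   55 1167] med [0.6082 0.0979 0.0384] rect [608.9  96.4] [22.6 54.3] 10.3
blob [212  86   7  75 324] med [0.4998 0.0652 0.0542] rect [500.4  62.3] [ 4.  70.9] 9.8
blob [182 226  18  49 157] med [ 0.4926 -0.0597  0.0477] rect [492.8 -88.1] [59.3  9.9] 85.8
blob [318 240  26  27 489] med [ 0.6595 -0.0734  0.0459] rect [662.2 -76.9] [29. 30.] 36.6
-72 143 slant 17.5 x at floor 24.6 top z 83.5
-60 143 slant 14.6 x at floor 22.8 top z 83.8
-45 185 slant 19.4 x at floor 25.9 top z 83.7
-30 209 slant 17.9 x at floor 26.2 top z 83.8
-20 184 slant 19.2 x at floor 25.8 top z 84.4
t 28.033 j [ 0.5049  0.0494 -0.7454  1.8152  0.1438  1.1704 -0.1063] v [-0.018  0.013 -0.019  0.014 -0.004 -0.002 -0.005] rotvec vs down [ -9.97  -2.59 100.07] p [0.5195 0.0403 0.231 ] tau [  0.8 -35.1  -0.7 -39.8   0.6  -0.6   0.2]
```

View pics/m2.png

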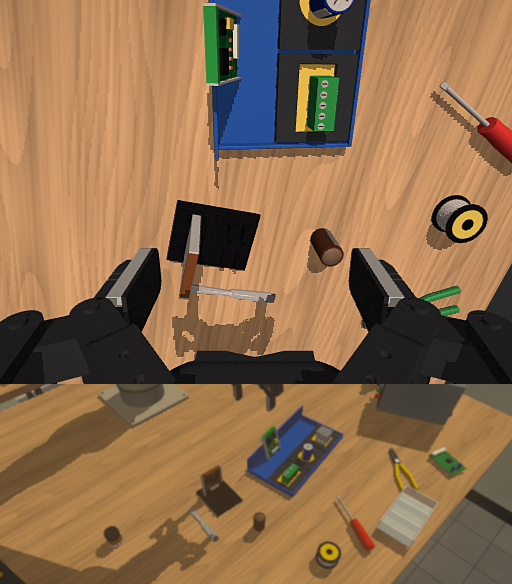

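The board leans about 18–19° against the wall at (225,45), parallel to it. The cap, block and heatsink sit in their recesses. The old board is still in the rack and the old cap is at (327,247). The arm is clear, so I'm handing in.

```bash
python3 -c "
from h import *
print(workorder.hand_in())"
```

```text
the job is handed in; nothing more can be done
None
```

I placed the capacitor, heatsink and terminal block in their recesses in that order. I then leaned the green board against the tall wall and handed the job in at about 28 s; no verdict was reported.

**Last checks**

| Part | Measured top height (expected) | Off recess centre |
|---|---|---|
| Capacitor | 53.6 mm (53) | about 3 mm |
| Heatsink | 43.7 mm (44) | about 4 mm |
| Terminal block | 38.4 mm (38) | about 4 mm |

- **Parts:** all three are flat and inside their recesses.
- **Board:** it stands on its bottom edge and is parallel to the wall to within about 1°. Its top edge is level. It did not move when the fingers opened fully.
- **Board slant:** it should be about 18–19°. The five fits across the face ranged from 14.6° to 19.4°, because components on the face disturb the measurement.
- **Old parts:** the final picture shows the old capacitor and old board where they were. I did not touch either.

**What did not go cleanly**
- **Tool tilt:** the tool drifted slowly to about 9–10° over the job and could not be commanded back. The parts still settled flat on release.
- **Wall contact:** while positioning the board I read an upward force of up to 32 N, most likely a fingertip resting on the top of the wall. I backed off at once. It stayed under the 40 N limit.

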